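# Rehang the lift-off guard door of a bench shaker

### The arm

A 6-joint arm with a two-finger parallel gripper is mounted at the origin on the work surface. World frame = base frame: x ahead of the robot, y to its left, z up, the work surface at z = 0. Lengths are in m, angles in rad, forces in N, time in s.
With the tool pointing down it reaches from about 0.275 to 0.825 m from the base axis. Payload 4.9 kg.
Tool frame: the origin (TCP) lies between the finger pads; the fingertips stand 17 mm ahead of it and the grasp point (between the pads) lies 2 mm behind it; x points along the fingers, z is the direction in which the jaws open and shut, and the axes are right-handed (so a half turn about x gives the same grasp; the last joint's range is limited). The gripper opens to 85 mm and grips with 20 to 120 N. Pads are 22 mm wide; open, the fingers measure 114 mm over their backs; the gripper's body (76 mm by 85 mm) begins 54 mm behind the grasp point. The pads swing forward as they close: fully open they stand 13 mm farther back than shut.
Start: joints at [-1.317, 0.326, -0.193, 1.052, 0, 1.437], TCP at [0.208, -0.509, 0.248] pointing down, gripper open.
Joint ranges: [-2.65, 2.65], [-0.97, 1.79], [-1.3, 1.35], [-1.93, 2.1], [-1.47, 1.37], [-3.14, 3.14]. Speed limits (rad/s): [2.57, 2.57, 3.14, 3.14, 3.14, 3.14].

### API

Orientations are given as [roll, pitch, yaw] about the fixed x, y, z axes, in that order (R = Rz(yaw) Ry(pitch) Rx(roll)).
In Python, from plant import get_obs, get_image, camera_params, close_job, cut_out gives the robot as it stands. The module is installed in compiled form; this text tells all that it offers.
- The arm moves only by the tool send_rows, never from a script. Its argument "plan" is a list that holds one entry, the list of rows, each a list of 5 numbers: the shift along the world's x, y, z in units of 25 mm (1.0 is 25 mm), then the turn about the world's z in degrees, then the closure, from 0 (fully open) to 1 (shut). A call has 1 to 5 rows; each row shifts and turns the commanded pose from where the row before left it; what a row does not reach is not made up. A row lasts 1/8 s, in which the tool goes at most 62.5 mm and 10.7 degrees, less where a joint would pass 70% of its speed; a pose out of reach is approached as far as the arm can. A call is refused whole if a number of a shift passes 1 or a number of a turn 10.7, either way. A call with a gripper value outside its range is refused whole. The fingers move at their own pace and stop on an object; the grip force is fixed at half the most. Time passes only in rows, so rows that do not move let the fingers close. It gives the time, the measured TCP pose, the force and the opening at its end, in the units of the state.
- get_obs(): the state, without advancing time (a new reading comes with each control period).
- get_image(name): name is "side" or "top"; returns the picture (384x512x3 uint8, blue, green, red); there is no depth.
- camera_params(name): a dict with "fx", "fy", "cx", "cy" (pixels), "k1" (the pictures are not rectified: a ray, as slopes to the right and down, at radius r is drawn at 1 + k1 r^2 times it, then the intrinsics apply), "rvec" (rotation vector, rad) and "tvec" (3), from world to camera coordinates, as OpenCV has them. Camera axes: x right, y down, z forward; pixel columns grow to the right and rows downward; lengths in m; the calibration is good to about 2 mm. A picture is of the moment at which its call begins. camera_params takes no time and is no camera call.
- close_job(): hands the job in, once; it reports no verdict.
Trained networks look in the newest picture that a camera, given by its name, has taken for a name from the list of things; names that differ only in an ending like _2 or _b are one class to them, and where a whole thing is asked for, a point or a joint stands for the part that bears it (a point fixed in the world has none). Each returns a list of dicts, best first, with "confidence" (0 to 1); they miss things now and then, are a little off and sometimes report something else, mostly with a low value. They report only what shows in the picture. A call takes as long as a camera call. They do not tell look-alikes from the thing itself.
- cut_out(camera, target): "region" (384x512 bool, what is visible of it) and "point" ([row, column] in pixels, amid what is visible of it).
The state is a dict: "time_s": time; "q": joint angles; "joint_vel": joint speeds; "joint_torque": joint torques, N m; "tcp_pos": TCP position; "ee_rot": TCP orientation; "contact_force": force on the tool from outside, world axes, zero at the start; "torque": the same for the moment, N m; "width": finger opening in m.
Only numpy, scipy, OpenCV 4.12 (cv2) and the standard library are available. Lean on these libraries where they do the work, as an engineer would, in place of code of your own. Each camera call takes 0.05 s, during which the arm holds its last target. There are 200 camera calls.

### The job

The grey guard door of the white bench shaker has been lifted off and stands in the blue stand. Take it by its tab, hang it standing open on the shaker by lowering both hinge knuckles fully home onto the two hinge pins, then swing it shut against the stops and let go. Be gentle, never forcing the door on its hinge or against the stops, and leave the other things on the bench where they are.

Things in the scene. Friction and masses are not known exactly. Their poses are not given: they have to be found in the camera images.
- door_tab (a point): Centre of the grip tab (50 long, 12 thick, 34 mm high) on the middle of the top edge of the loose grey guard door, above its centre of mass. Door axes, for all its points: x along the panel towards the knuckles, y the panel's normal, z up. Panel 150 (x) x 8 (y) x 140 mm (z), its underside 157 mm below this point; door mass 0.24 to 0.4 kg. It starts upright in one slot of the stand.
- door_knuckle (a point): On the door's hinge line, at the underside of its lower steel knuckle: 90 mm along +x from the tab point, 142 mm below it. Each knuckle is an upright tube, 11 mm bore, 18 mm outside, 20 mm long, at the panel's +x end.
- door_knuckle_top (a point): The same for the upper knuckle: its underside, on the hinge line, exactly 90 mm above the lower one's.
- door_edge (a point): Middle of the door's free edge, opposite the knuckles: 165 mm from the hinge line, 70 mm above the panel's underside. Open, the door stands square to the shaker's front with door x along shaker +x; shut, it is turned +90 degrees about z from there: door x along shaker +y, its +y face outside.
- machine: Small white bench shaker, a cabinet fixed to the bench, 170 deep (x), 200 wide (y), 175 mm high; origin under its centre, z up. The open front looks to its own -x (face at x = -85 mm), with the hinge at the +y side. To shut the hung door, push its +y face: the free edge swings to the shaker's -y, then its +x. The door swings freely and stays where it is left.
- pins_nominal (a point): NOMINAL foot of the lower hinge pin (its shoulder), at x = -107, y = 85, z = 45 mm in the shaker's frame and axes. The hinge plate is slotted: both pins together really stand up to 6 mm from here in shaker x and up to 6 mm in y, firmly fixed, not reported: find them by feel or sight. Heights are exact. Fully home, the lower knuckle's underside rests at this height.
- pins_nominal_top (a point): NOMINAL foot of the upper pin, exactly 90 mm above the lower. Both pins are upright, 8 mm thick, 18 mm long, tips bevelled 1 mm, each on an arm 16 mm wide and 11 mm high that runs back to the face. The lower knuckle must pass below the upper arm: bring the door in level from the front with its knuckles 20 to 55 mm above their home height, then down.
- stops (a point): Middle between the tips of two rubber stops (12 mm thick, 40 mm above and below) on the shaker's front, at x = -103, y = -68, z = 100 mm in its frame and axes. The inner face of the shut door meets them. All contact forces of door on shaker added up must stay below 80 N; by leverage they are about three times the push of the hand, so keep that below 20 N.
- stand: Blue parking stand fixed to the bench, base 160 (x) x 125 (y) x 10 mm with two slots along its x at y = +36 and -36 mm, slot walls to 40 mm above the bench; the panels stand on the base, 10 mm up, with 1 to 2 mm play each side (lift 40 mm straight up to clear). Knuckles point along its +x. Origin under its centre.
- blank: Plain grey blank panel, 150 x 8 x 125 mm, no tab and no knuckles, upright in the other slot of the stand, 72 mm beside the door; origin under its centre. Leave alone.
- tube_rack: Blue tube rack 100 x 200 x 45 mm with capped tubes; origin under its centre. Leave alone.
- microplate: White well plate 86 x 128 x 16 mm; origin under its centre. Leave alone.
- bottle: Amber bottle, 60 mm wide, 130 mm high; origin under its centre. Leave alone.
- jar: White jar, 56 mm wide, 70 mm high; origin under its centre. Leave alone.
- beaker: Glass beaker, 70 mm wide, 90 mm high; origin under its centre. Leave alone.
- cassette: Flat white test cassette 55 x 90 x 12 mm; origin under its centre. Leave alone.
- pipette: Pipette lying down, 260 mm long, 26 mm thick; origin under the middle of its length. Leave alone.
Things that resemble listed ones, but are neither listed nor needed, are in the scene too. There is more than one size of the part that bears door_tab; the job needs the largest.

How it is judged:
By the outcome, as a careful person would: the job done as asked, in the order asked, and still so for the second after the job is handed in, with the robot touching nothing.
It also fails if it takes over 72 s, if anything falls off the work surface, if the arm or the gripper's body presses on something with over 40 N, if the wrist force passes 120 N, or if a joint passes its speed limit or range.

## Working session

There is one attempt and no reset: what is moved stays moved. The work goes in short steps, Python scripts to look and compute and a tool call to move; the robot and the scene stay as the last step left them, time stands still between calls to the robot, and variables do not carry over. Pictures are saved under pics/ and viewed, about 8 in all and at most 12, crops included, and the job is handed in when it is done.

Besides the shell and the picture viewer there is one more tool, called after "Request:" as name([rows], argument=value, ...), one row to a line, values as JSON. send_rows: Moves the arm, as the interface text tells. Its arguments: {"type":"object","properties":{"plan":{"type":"array"}},"required":["plan"]}

```bash
mkdir -p pics; cat > h.py <<'E'
import numpy as np,cv2
from plant import get_obs,get_image,camera_params,close_job,cut_out
def cam(n):
    p=camera_params(n);R=cv2.Rodrigues(np.array(p["rvec"],float))[0];return p,R,np.array(p["tvec"],float).ravel()
def proj(n,P):
    p,R,t=cam(n);c=np.atleast_2d(P)@R.T+t;s=c[:,:2]/c[:,2:];r2=(s**2).sum(1,keepdims=True);s=s*(1+p["k1"]*r2)
    return s*[p["fx"],p["fy"]]+[p["cx"],p["cy"]]
def ray(n,uv):
    p,R,t=cam(n);d=(np.array(uv,float)-[p["cx"],p["cy"]])/[p["fx"],p["fy"]];s=d.copy()
    for _ in range(20): s=d/(1+p["k1"]*(s@s))
    v=R.T@np.array([s[0],s[1],1]);return -R.T@t,v/np.linalg.norm(v)
def atz(n,uv,z):
    o,v=ray(n,uv);return o+v*(z-o[2])/v[2]
E
python3 - <<'E'
from h import *
for n in("side","top"):
    im=get_image(n);cv2.imwrite(f"pics/{n}0.png",im)
    p,R,t=cam(n);print(n,p["fx"],p["k1"],-R.T@t,R[2])
    for k in("door_tab","machine","stand","blank"):
        for d in cut_out(n,k)[:4]:
            r=d["region"];ys,xs=np.where(r);print(k,round(d["confidence"],2),d["point"],xs.min(),xs.max(),ys.min(),ys.max(),r.sum())
print(get_obs())
cv2.imwrite("pics/both.png",np.hstack([cv2.imread("pics/side0.png"),cv2.imread("pics/top0.png")]))
E
```

```text
side 494.1373103489051 -0.15672745691169962 [-0.01211316  1.00439032  1.02047662] [ 0.40305876 -0.65717225 -0.63692093]
door_tab 0.61 [309.1, 198.5] 194 208 279 337 516
door_tab 0.58 [241.5, 228.2] 210 250 213 281 1423
machine 0.68 [185.2, 196.5] 168 221 161 213 1794
machine 0.66 [142.9, 308.3] 266 347 103 185 4911
stand 0.8 [271.9, 219.9] 183 251 249 291 1112
stand 0.62 [236.4, 208.4] 188 223 208 272 1026
blank 0.7 [238.3, 205.5] 189 223 208 271 991
top 451.3406671463624 -0.07395609620184587 [0.33459581 0.06966404 1.61119649] [ 0.14155574  0.00169355 -0.98992884]
door_tab 0.8 [250.2, 112.1] 100 128 241 260 202
door_tab 0.69 [208.8, 194.6] 171 224 204 213 352
door_tab 0.66 [218.7, 142.6] 129 163 211 226 218
machine 0.66 [202.2, 356.5] 323 388 167 233 3909
stand 0.82 [201.4, 198.3] 176 222 184 222 995
blank 0.71 [185.8, 198.8] 174 221 184 193 372
blank 0.53 [203.7, 357.4] 323 388 167 233 3901
{'time_s': 0.5, 'q': array([-1.31721475e+00,  3.26227056e-01, -1.92628297e-01,  1.05201425e+00,
        3.75603944e-06,  1.43661335e+00]), 'joint_vel': array([ 0.00170497, -0.00056783,  0.00166554,  0.0016738 ,  0.00110976,
        0.00055895]), 'joint_torque': array([-6.87293250e-04, -4.42964602e+01,  2.62537104e+01,  2.81533699e-03,
       -8.26246855e-05,  9.12844968e-06]), 'tcp_pos': array([ 0.20798487, -0.50915269,  0.24825533]), 'ee_rot': array([2.95619703, 1.57072295, 1.77316526]), 'contact_force': array([-0.86259527,  0.63741851,  0.15309471]), 'torque': array([ 0.01207457,  0.0131    , -0.02828613]), 'width': 0.08532456710803224}
```

View pics/side0.png

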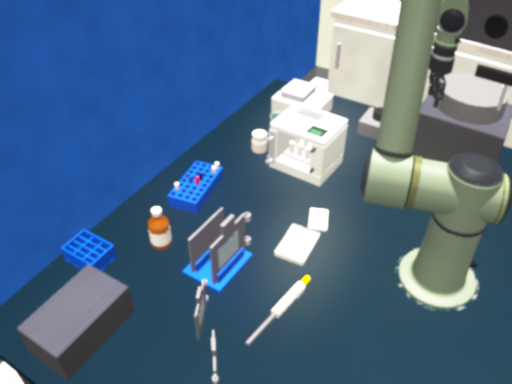

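View pics/top0.png

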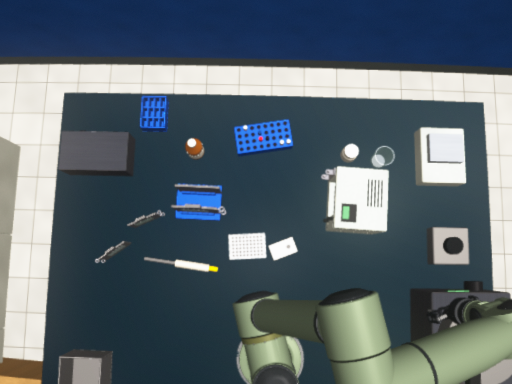

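The top view has the robot at the bottom, with world x up and y left. The stand is at (198,202), with the door in its near slot (tab ≈(197,208), knuckles at (223,210)). The shaker is at (357,202), front facing left (world +y), pins near (327,174). The side view agrees: stand at (218,262), shaker at (308,145). Next, enlarged crops.

```bash
python3 - <<'E'
from h import *
a=cv2.imread("pics/side0.png");b=cv2.imread("pics/top0.png")
f=lambda im,x,y,w,h,s:cv2.resize(im[y:y+h,x:x+w],None,fx=s,fy=s,interpolation=cv2.INTER_CUBIC)
# tile 1: top stand, top shaker ; side stand, side shaker
c=np.vstack([np.hstack([f(b,165,175,66,50,6),f(b,315,160,66,50,6)]),np.hstack([f(a,180,205,80,60,4.95),f(a,260,105,80,60,4.95)])])
cv2.imwrite("pics/c1.png",c);print(c.shape)
for k in ("door_tab","machine","stand"):
    get_image("top");
    for d in cut_out("top",k)[:3]:
        r=d["region"].astype(np.uint8);cs,_=cv2.findContours(r,0,2);m=max(cs,key=cv2.contourArea)
        print(k,d["confidence"],cv2.minAreaRect(m),cv2.boxPoints(cv2.minAreaRect(m)).round(1).tolist())
E
```

```text
(597, 792, 3)
door_tab 0.57 ((197.99746704101562, 208.5355224609375), (52.366580963134766, 7.908422946929932), 4.085616588592529) [[171.60000610351562, 210.60000610351562], [172.1999969482422, 202.6999969482422], [224.39999389648438, 206.5], [223.8000030517578, 214.3000030517578]]
door_tab 0.57 ((113.02886962890625, 250.2671356201172), (7.690774440765381, 35.8101692199707), 57.26477813720703) [[95.9000015258789, 256.70001220703125], [126.0, 237.39999389648438], [130.1999969482422, 243.8000030517578], [100.0, 263.20001220703125]]
door_tab 0.52 ((145.73287963867188, 218.2876739501953), (7.139510154724121, 35.346431732177734), 69.44395446777344) [[127.9000015258789, 221.1999969482422], [161.0, 208.6999969482422], [163.5, 215.39999389648438], [130.39999389648438, 227.8000030517578]]
machine 0.77 ((354.78466796875, 199.95948791503906), (65.13050079345703, 65.23043823242188), 1.9091525077819824) [[321.20001220703125, 231.5], [323.29998779296875, 166.3000030517578], [388.3999938964844, 168.39999389648438], [386.20001220703125, 233.60000610351562]]
stand 0.58 ((198.88812255859375, 199.1256866455078), (44.359657287597656, 13.928091049194336), 3.012787342071533) [[176.39999389648438, 204.89999389648438], [177.10000610351562, 191.0], [221.39999389648438, 193.3000030517578], [220.6999969482422, 207.1999969482422]]
```

View pics/c1.png

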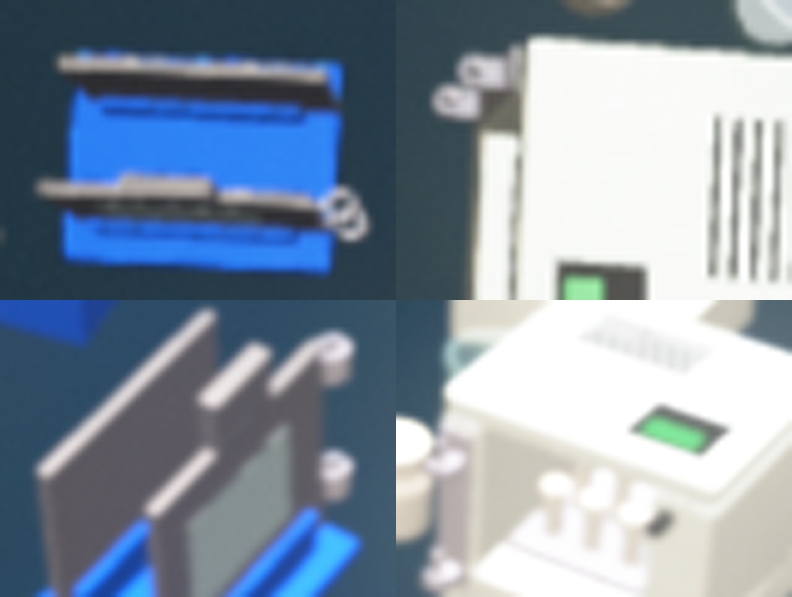

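The crops show the tab top at about (192.7,205.7) in the top view and (227.7,220.4) in the side view. The door knuckles are clear, and the pins are two light blobs at the shaker's front left. Next I compute positions.

```bash
python3 - <<'E'
from h import *
T=lambda c,r:(165+c/6-.42,175+r/6-.42); T2=lambda c,r:(315+(c-396)/6-.42,160+r/6-.42)
S=lambda c,r:(180+c/4.95-.4,205+(r-300)/4.95-.4); S2=lambda c,r:(260+(c-396)/4.95-.4,105+(r-300)/4.95-.4)
print("tabtop T",atz("top",T(166,185),.184),"S",atz("side",S(236,376),.184))
a,b=atz("top",T(42,187),.15),atz("top",T(318,204),.15);print("panel ends",a,b,np.linalg.norm(a-b),np.degrees(np.arctan2(*(b-a)[1::-1])))
print("tab ends",atz("top",T(120,183),.184),atz("top",T(212,187),.184))
print("knuck U T",atz("top",T(341,206),.135),"L",atz("top",T(350,222),.045))
a,b=atz("top",T(58,62),.135),atz("top",T(328,76),.135);print("blank",a,b,np.degrees(np.arctan2(*(b-a)[1::-1])))
TR,BR,TL=[atz("top",u,.175) for u in((388.2,168.2),(386.1,233.2),T2(527,38))]
print("mach",TR,BR,TL,np.linalg.norm(TR-BR),np.linalg.norm(TR-TL),np.degrees(np.arctan2(*(TR-TL)[1::-1])),np.degrees(np.arctan2(*(TR-BR)[1::-1])))
for n,u in(("T",T2(468,73)),):print("pinU",atz("top",u,.153))
print("pinL",atz("top",T2(443,102),.063))
print("side U/L",atz("side",S2(440,455),.153),atz("side",S2(436,572),.063))
print(proj("top",[[.6,-.19,0]]))
# stand base corners
for u in(T(342,62),T(331,271),T(64,258),T(78,55)):print("stand",atz("top",u,.01))
E
```

```text
tabtop T [0.50422547 0.26233393 0.184     ] S [0.50588121 0.26421786 0.184     ]
panel ends [0.50556738 0.33457729 0.15      ] [0.49982406 0.18381089 0.15      ] 0.15087575877487236 -92.1815826312244
tab ends [0.50471647 0.28688987 0.184     ] [0.50373338 0.2378064  0.184     ]
knuck U T [0.50071309 0.17232268 0.135     ] L [0.50160553 0.17304347 0.045     ]
blank [0.5771794  0.33177143 0.135     ] [0.57275654 0.18186045 0.135     ] -91.68992117553903
mach [ 0.64234501 -0.37029866  0.175     ] [ 0.4299574  -0.35934048  0.175     ] [ 0.64557148 -0.19992045  0.175     ] 0.21267011113583834 0.17040875369299108 -91.08488819997599 -2.953568936283186
pinU [ 0.62987841 -0.17136379  0.153     ]
pinL [ 0.63053713 -0.17159559  0.063     ]
side U/L [ 0.62969946 -0.16124714  0.153     ] [ 0.62804275 -0.15696347  0.063     ]
[[324.77212348 188.19299614]]
stand [0.60161642 0.18324892 0.01      ]
stand [0.47586452 0.18569836 0.01      ]
stand [0.47978516 0.3448128  0.01      ]
stand [0.6022535  0.34211035 0.01      ]
```

Request:
send_rows([
  [[0.4,1,0,9.4,0],[0.4,1,0,9.4,0],[0.4,1,0,9.4,0],[0.4,1,0,9.4,0],[0.4,1,0,9.4,0]],
])

```text
time_s: 1.42
tcp_pos: [0.2583, -0.3834, 0.2484]
ee_rot: [-0.605, 1.57, -0.962]
contact_force: [0.0, 0.2, 0.1]
width: 0.0851
```

Request:
send_rows([
  [[0.4,1,0,9.4,0],[0.4,1,0,9.4,0],[0.4,1,0,0,0],[0.4,1,0,0,0],[0.4,1,0,0,0]],
])

```text
time_s: 2.05
tcp_pos: [0.3083, -0.2584, 0.2484]
ee_rot: [-0.81, 1.57, -0.845]
contact_force: [-0.1, -0.3, 0.0]
width: 0.0853
```

Request:
send_rows([
  [[0.4,1,0,0,0],[0.4,1,0,0,0],[0.4,1,0,0,0],[0.4,1,0,0,0],[0.4,1,0,0,0]],
])

```text
time_s: 2.68
tcp_pos: [0.3583, -0.1334, 0.2485]
ee_rot: [-0.469, 1.57, -0.504]
contact_force: [0.1, 0.1, 0.4]
width: 0.0851
```

Request:
send_rows([
  [[0.4,1,0,0,0],[0.4,1,0,0,0],[0.4,1,0,0,0],[0.4,1,0,0,0],[0.4,1,0,0,0]],
])

```text
time_s: 3.3
tcp_pos: [0.4084, -0.0083, 0.2485]
ee_rot: [-0.264, 1.57, -0.299]
contact_force: [0.2, -0.3, -0.4]
width: 0.0855
```

Request:
send_rows([
  [[0.4,1,0,0,0],[0.4,1,0,0,0],[0.4,1,0,0,0],[0.4,1,0,0,0],[0.4,1,0,0,0]],
])

```text
time_s: 3.92
tcp_pos: [0.4583, 0.1167, 0.2484]
ee_rot: [-0.005, 1.57, -0.04]
contact_force: [0.7, 0.1, -0.6]
width: 0.085
```

Request:
send_rows([
  [[0.37,0.97,0,0.2,0],[0.37,0.97,0,0,0],[0.37,0.97,0,0,0],[0.37,0.97,0,0,0],[0.37,0.97,0,0,0]],
])

```text
time_s: 4.55
tcp_pos: [0.5045, 0.2379, 0.2483]
ee_rot: [-0.173, 1.571, -0.205]
contact_force: [-0.5, 0.9, -0.6]
width: 0.0854
```

Request:
send_rows([
  [[0,0.97,0,0,0],[0,0,-0.5,0,0],[0,0,-0.5,0,0],[0,0,-0.5,0,0],[0,0,0,0,0]],
])

```text
time_s: 5.18
tcp_pos: [0.5033, 0.2603, 0.2093]
ee_rot: [-2.73, 1.568, -2.762]
contact_force: [0.2, 0.2, 0.2]
width: 0.0852
```

```bash
python3 - <<'E'
from h import *
a=get_image("side");b=get_image("top")
f=lambda im,x,y,w,h,s:cv2.resize(im[y:y+h,x:x+w],None,fx=s,fy=s,interpolation=cv2.INTER_CUBIC)
cv2.imwrite("pics/c2.png",np.hstack([f(b,165,165,66,75,6),f(a,180,185,66,75,6)]));print(get_obs()["tcp_pos"])
E
```

```text
[0.50429606 0.26085713 0.21073597]
```

View pics/c2.png

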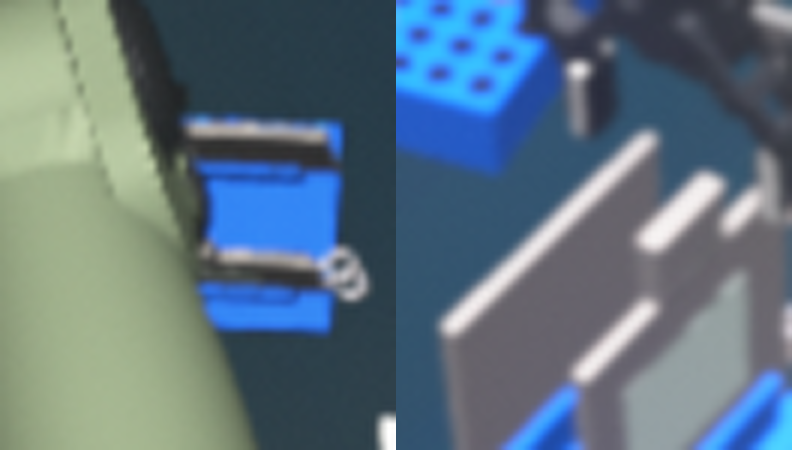

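The fingers straddle the tab: in the side crop the far finger is at (578,100), the near one at (770,180), and the tab lies between. I'll lower and close.

Request:
send_rows([
  [[0,0.05,-0.55,0,0],[0,0,-0.55,0,0],[0,0,-0.5,0,0],[0,0,0,0,0.2],[0,0,0,0,0.4]],
])

```text
time_s: 5.9
tcp_pos: [0.5043, 0.2626, 0.1708]
ee_rot: [1.471, 1.571, 1.44]
contact_force: [0.7, -1.1, -0.7]
width: 0.0522
```

Request:
send_rows([
  [[0,0,0,0,0.6],[0,0,0,0,0.75],[0,0,0,0,0.8],[0,0,0,0,0.85],[0,0,0,0,0.9]],
])

```text
time_s: 6.52
tcp_pos: [0.5046, 0.2627, 0.1711]
ee_rot: [0.393, 1.57, 0.362]
contact_force: [0.5, 0.9, 1.0]
width: 0.011
```

Request:
send_rows([
  [[0,0,0,0,1],[0,0,0,0,1],[0,0,0,0,1],[0,0,0,0,1],[0,0,0,0,1]],
])

```text
time_s: 7.15
tcp_pos: [0.5045, 0.2627, 0.171]
ee_rot: [0.479, 1.57, 0.448]
contact_force: [-0.4, 0.6, 3.1]
width: 0.011
```

Request:
send_rows([
  [[0,0,0.3,0,1],[0,0,0.5,0,1],[0,0,0.5,0,1],[0,0,0.5,0,1],[0,0,0.6,0,1]],
])

```text
time_s: 7.78
tcp_pos: [0.504, 0.2625, 0.2317]
ee_rot: [-2.977, 1.57, -3.008]
contact_force: [-0.1, 0.1, -4.0]
width: 0.0113
```

Request:
send_rows([
  [[0.4,-0.5,0,0,1],[0.4,-0.8,0,0,1],[0.4,-1,0,0,1],[0.4,-1,0,0,1],[0.4,-1,0,0,1]],
])

```text
time_s: 8.4
tcp_pos: [0.5548, 0.1532, 0.2303]
ee_rot: [-2.302, 1.57, -2.334]
contact_force: [1.0, 0.1, -2.0]
width: 0.0113
```

Request:
send_rows([
  [[0.5,-1,0,0,1],[0.5,-1,0,0,1],[0.5,-1,0,0,1],[0.5,-1,0,0,1],[0.5,-1,0,0,1]],
])

```text
time_s: 9.02
tcp_pos: [0.6171, 0.028, 0.2302]
ee_rot: [-2.65, 1.57, -2.682]
contact_force: [-0.2, 0.5, -3.6]
width: 0.0114
```

Request:
send_rows([
  [[0.5,-0.8,0,0,1],[0,-0.4,0,0,1],[0,0,0,0,1],[0,0,0,0,1]],
])

```text
time_s: 9.52
tcp_pos: [0.6288, 0.0009, 0.2307]
ee_rot: [2.3, 1.57, 2.27]
contact_force: [0.3, -0.2, -3.4]
width: 0.0111
```

```bash
python3 - <<'E'
from h import *
a=get_image("side");b=get_image("top")
f=lambda im,x,y,w,h,s:cv2.resize(im[y:y+h,x:x+w],None,fx=s,fy=s,interpolation=cv2.INTER_CUBIC)
cv2.imwrite("pics/a3.png",a);cv2.imwrite("pics/b3.png",b)
cv2.imwrite("pics/c3.png",np.hstack([f(b,270,140,80,100,5),f(a,235,90,80,100,5)]));print(get_obs())
E
```

```text
{'time_s': 9.625, 'q': array([-1.15803370e-01,  4.84322650e-01,  3.79195803e-03,  1.09037477e+00,
        2.81979358e-04,  1.48478925e+00]), 'joint_vel': array([ 0.0017487 , -0.00018533,  0.00224904,  0.00012968, -0.00061659,
       -0.00133393]), 'joint_torque': array([-2.64370367e-01, -5.46367514e+01,  2.77729779e+01,  4.37095165e-03,
       -1.75235944e-02,  4.84320772e-04]), 'tcp_pos': array([0.62893143, 0.00101793, 0.23092372]), 'ee_rot': array([1.85406391, 1.57049397, 1.82426759]), 'contact_force': array([ 0.69068362,  0.24934689, -3.7713962 ]), 'torque': array([-0.00303332, -0.04121569,  0.02148956]), 'width': 0.010952337004452447}
```

View pics/c3.png

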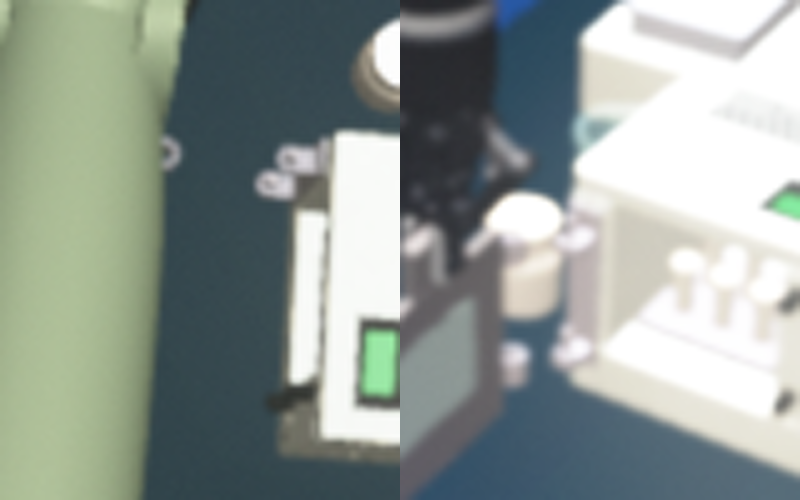

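The door is held with its tab in the gripper. The upper knuckle shows at top crop (170,152) and the lower one at side crop (515,365). The jar is behind it. I'll overlay the pin model on strong zooms.

```bash
cat > ov.py <<'E'
from h import *
def zoom(im,n,x,y,w,h,s,curves):
    c=cv2.resize(im[y:y+h,x:x+w],None,fx=s,fy=s,interpolation=cv2.INTER_CUBIC)
    for P,col in curves:
        u=(proj(n,P)-[x,y]+.5)*s
        cv2.polylines(c,[np.round(u*8).astype(np.int32)],False,col,1,cv2.LINE_AA,3)
    return c
def circ(x,y,z,r):
    t=np.linspace(0,2*np.pi,40);return np.c_[x+r*np.cos(t),y+r*np.sin(t),0*t+z]
def pins(x,y):
    L=[]
    for z in(.045,.135):
        L+=[(circ(x,y,z+.018,.004),(0,0,255)),(circ(x,y,z,.004),(0,160,255))]
        L+=[(np.array([[x-.008,y-.03,z],[x-.008,y,z],[x+.008,y,z],[x+.008,y-.03,z]]),(0,255,0))]
    return L
E
python3 - <<'E'
from ov import *
a=cv2.imread("pics/side0.png");b=cv2.imread("pics/b3.png");a3=cv2.imread("pics/a3.png")
A=zoom(b,"top",318,162,25,28,16,pins(.630,-.1714));B=zoom(b,"top",318,162,25,28,16,[])
C=zoom(a,"side",262,128,25,56,8,pins(.630,-.1714));D=zoom(a,"side",262,128,25,56,8,[])
cv2.imwrite("pics/c4.png",np.hstack([cv2.resize(np.hstack([A,B]),None,fx=.5,fy=.5,interpolation=cv2.INTER_AREA) if 0 else np.vstack([A,])[:448],C,D]))
print(proj("top",[[.6262,-.089,.195]]),atz("top",(303.6,170),.195))
E
```

```text
[[303.09358278 169.70104786]] [ 0.62526416 -0.09062966  0.195     ]
```

View pics/c4.png

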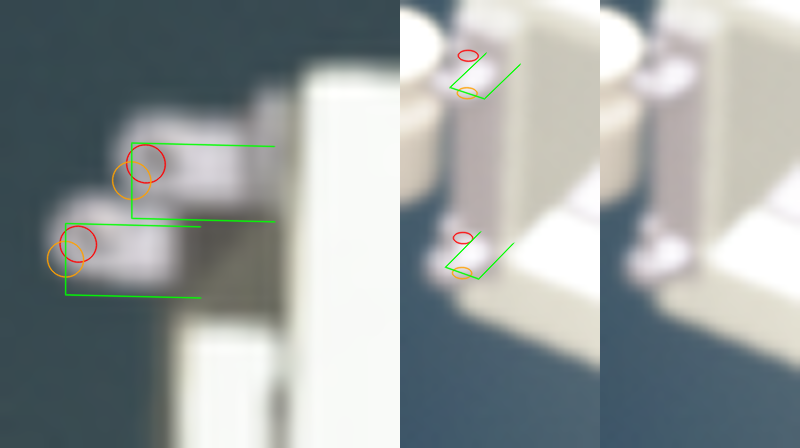

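The model at (0.630,-0.171) sits low and right of the visible pins, so the true x is nearer 0.635. I'll refine with contrast-stretched zooms.

```bash
python3 - <<'E'
from ov import *
def st(im,x,y,w,h):
    r=im[y:y+h,x:x+w].astype(float);o=im.copy();lo=70;hi=250
    return np.clip((im.astype(float)-110)/(250-110)*255,0,255).astype(np.uint8)
a=st(cv2.imread("pics/side0.png"),262,128,25,56);b=st(cv2.imread("pics/b3.png"),318,162,25,28)
h=pins(.635,-.1714)
t=[zoom(b,"top",319,166,20,16,20,k) for k in(h,[])]
s=[np.hstack([zoom(a,"side",260,128,13,14,15,k),zoom(a,"side",260,149,13,14,15,k)]) for k in(h,[])]
c=np.vstack([np.hstack(t),np.hstack([np.pad(q,((0,0),(0,400-q.shape[1]),(0,0))) for q in s])])
cv2.imwrite("pics/c5.png",c);print(c.shape)
E
```

```text
(530, 800, 3)
```

View pics/c5.png

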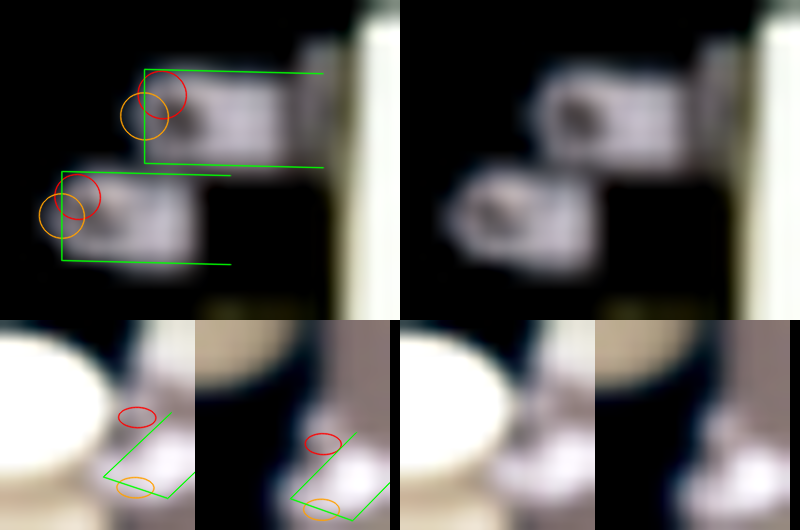

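```bash
python3 - <<'E'
from ov import *
print("side L",atz("side",(260+125/15-.5,149+92/15-.5),.063),"U",atz("side",(260+140/15-.5,128+78/15-.5),.153))
a=cv2.imread("pics/a3.png");b=cv2.imread("pics/b3.png")
K=lambda x,y:[(circ(x,y,z,r),c) for z,c in((.105,(0,0,255)),(.085,(0,160,255)),(.195,(0,0,255)),(.175,(0,160,255))) for r in(.009,.0055)]
st=lambda im:np.clip((im.astype(float)-60)*1.4,0,255).astype(np.uint8)
k=K(.6262,-.0895)
c=np.hstack([np.vstack([zoom(b,"top",295,162,16,16,16,q) for q in(k,[])]),np.vstack([zoom(a,"side",248,128,16,16,16,q) for q in(k,[])]),np.vstack([zoom(a,"side",248,152,16,16,16,q) for q in(k,[])])])
cv2.imwrite("pics/c6.png",c)
E
```

```text
side L [ 0.64154515 -0.18162225  0.063     ] U [ 0.63812725 -0.17829937  0.153     ]
```

View pics/c6.png

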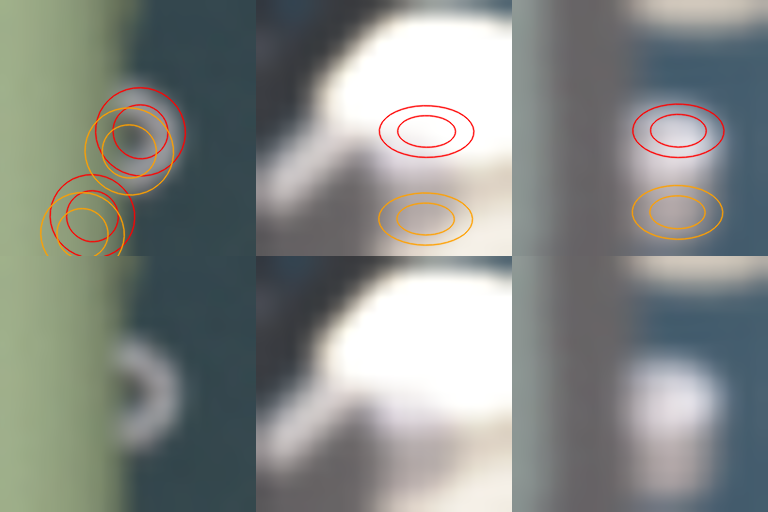

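Knuckle prediction agrees with both views to about 1 mm. Pin cues: top view x ≈0.635, y -0.1735 to -0.177; side view y ≈-0.18. I'll aim for (0.635,-0.177), knuckles first above the tips.

Request:
send_rows([
  [[0.38,-0.5,0,0,1],[0,-0.8,0,0,1],[0,-0.8,0,0,1],[0,-0.8,0,0,1],[0,-0.6,0,0,1]],
])

```text
time_s: 10.25
tcp_pos: [0.6385, -0.0895, 0.2307]
ee_rot: [-2.762, 1.571, -2.795]
contact_force: [0.1, -0.1, -3.0]
width: 0.0109
```

Request:
send_rows([
  [[0,0,0,0,1],[0,0,-0.3,0,1],[0,0,-0.3,0,1],[0,0,-0.1,0,1],[0,0,0,0,1]],
])

```text
time_s: 10.88
tcp_pos: [0.6385, -0.0869, 0.2128]
ee_rot: [2.875, 1.57, 2.844]
contact_force: [-0.6, 0.1, -3.5]
width: 0.0109
```

```bash
python3 - <<'E'
from ov import *
a=get_image("side");b=get_image("top");cv2.imwrite("pics/a7.png",a);cv2.imwrite("pics/b7.png",b)
o=get_obs();print(o["tcp_pos"],o["ee_rot"],o["contact_force"],o["torque"])
x,y,z=o["tcp_pos"]+[-.0034,-.0905,-.146]
st=lambda im:np.clip((im.astype(float)-90)*1.6,0,255).astype(np.uint8)
k=[(circ(x,y,z+d,.009),(0,0,255)) for d in(0,.02,.09,.11)]
c=np.hstack([np.vstack([zoom(st(b),"top",313,160,20,20,14,q) for q in(k,[])]),np.vstack([zoom(st(a),"side",257,128,20,20,14,q) for q in(k,[])]),np.vstack([zoom(st(a),"side",257,146,17,20,14,q) for q in(k,[])])])
cv2.imwrite("pics/c7.png",c);print(x,y,z,c.shape)
E
```

```text
[ 0.63888003 -0.0871816   0.21339427] [-0.07200904  1.57059484 -0.10267278] [-0.40471954 -0.37573068 -2.87047864] [-0.02700483 -0.05945537 -0.06673872]
0.6354800314261753 -0.17768160303665026 0.06739426913116461 (560, 798, 3)
```

View pics/c7.png

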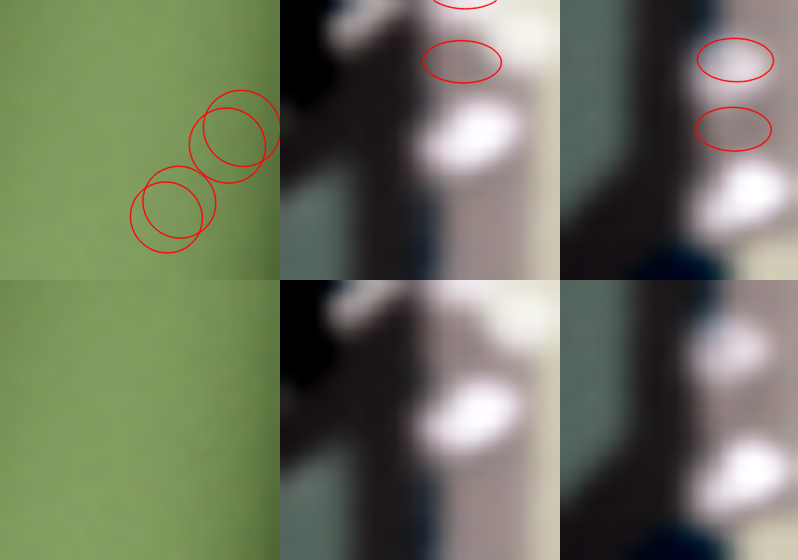

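Request:
send_rows([
  [[0,0,-0.04,0,1],[0,0,-0.04,0,1],[0,0,-0.04,0,1],[0,0,-0.04,0,1],[0,0,0,0,1]],
])

```text
time_s: 11.6
tcp_pos: [0.6387, -0.0875, 0.2092]
ee_rot: [-2.427, 1.571, -2.458]
contact_force: [-0.2, 0.3, -2.3]
width: 0.0114
```

Request:
send_rows([
  [[0,0,-0.03,0,1],[0,0,0,0,1]],
])

```text
time_s: 11.85
tcp_pos: [0.6389, -0.0875, 0.2086]
ee_rot: [-0.704, 1.57, -0.735]
contact_force: [1.3, -0.9, -2.3]
width: 0.0113
```

Request:
send_rows([
  [[0,0,-0.03,0,1],[0,0,0,0,1]],
])

```text
time_s: 12.1
tcp_pos: [0.6389, -0.0876, 0.2078]
ee_rot: [-0.907, 1.57, -0.938]
contact_force: [0.6, -1.1, -2.2]
width: 0.0109
```

Request:
send_rows([
  [[0,0,-0.03,0,1],[0,0,0,0,1]],
])

```text
time_s: 12.35
tcp_pos: [0.6389, -0.0876, 0.2071]
ee_rot: [-0.962, 1.57, -0.993]
contact_force: [2.0, -1.0, -2.1]
width: 0.0114
```

Request:
send_rows([
  [[0,0,-0.03,0,1],[0,0,0,0,1]],
])

```text
time_s: 12.6
tcp_pos: [0.6389, -0.0875, 0.2063]
ee_rot: [-0.855, 1.57, -0.886]
contact_force: [1.2, -1.4, -4.0]
width: 0.0107
```

Request:
send_rows([
  [[0,0,-0.03,0,1],[0,0,0,0,1]],
])

```text
time_s: 12.85
tcp_pos: [0.6388, -0.0875, 0.2055]
ee_rot: [-0.972, 1.57, -1.003]
contact_force: [0.6, -1.2, -2.7]
width: 0.011
```

Request:
send_rows([
  [[0,0,-0.03,0,1],[0,0,0,0,1]],
])

```text
time_s: 13.1
tcp_pos: [0.6388, -0.0875, 0.2048]
ee_rot: [-0.957, 1.571, -0.988]
contact_force: [1.5, -1.0, -2.0]
width: 0.0111
```

No vertical force 4 mm below the tips, so both knuckles appear to be over their pins. I'll continue down with a small centring nudge.

Request:
send_rows([
  [[0.02,-0.02,-0.04,0,1],[0,0,-0.04,0,1],[0,0,-0.04,0,1],[0,0,0,0,1]],
])

```text
time_s: 13.6
tcp_pos: [0.6391, -0.0879, 0.2015]
ee_rot: [2.84, 1.57, 2.809]
contact_force: [0.8, -1.0, -3.6]
width: 0.0112
```

Request:
send_rows([
  [[0,0,-0.04,0,1],[0,0,-0.04,0,1],[0,0,-0.04,0,1],[0,0,0,0,1]],
])

```text
time_s: 14.1
tcp_pos: [0.6392, -0.0879, 0.1986]
ee_rot: [2.884, 1.571, 2.853]
contact_force: [0.4, -1.4, -3.3]
width: 0.0113
```

Request:
send_rows([
  [[0,0,-0.04,0,1],[0,0,-0.04,0,1],[0,0,-0.04,0,1],[0,0,0,0,1]],
])

```text
time_s: 14.6
tcp_pos: [0.6392, -0.0879, 0.1957]
ee_rot: [-2.954, 1.571, -2.985]
contact_force: [0.4, -0.7, -4.1]
width: 0.0111
```

Request:
send_rows([
  [[0,0,-0.04,0,1],[0,0,-0.04,0,1],[0,0,-0.02,0,1],[0,0,0,0,1]],
])

```text
time_s: 15.1
tcp_pos: [0.6392, -0.0879, 0.1932]
ee_rot: [2.866, 1.571, 2.834]
contact_force: [-0.2, -1.0, -3.3]
width: 0.0109
```

Request:
send_rows([
  [[0,0,-0.03,0,1],[0,0,-0.03,0,1],[0,0,0,0,1]],
])

```text
time_s: 15.48
tcp_pos: [0.6392, -0.0879, 0.1918]
ee_rot: [0.322, 1.571, 0.29]
contact_force: [0.3, 0.0, -2.6]
width: 0.0114
```

Request:
send_rows([
  [[0,0,-0.02,0,1],[0,0,0,0,1]],
])

```text
time_s: 15.72
tcp_pos: [0.6394, -0.0878, 0.1917]
ee_rot: [0.075, 1.57, 0.044]
contact_force: [-0.2, 0.3, 1.1]
width: 0.0111
```

Request:
send_rows([
  [[0,0,-0.02,0,1],[0,0,0,0,1]],
])

```text
time_s: 15.98
tcp_pos: [0.6395, -0.0878, 0.1914]
ee_rot: [0.086, 1.57, 0.055]
contact_force: [-0.5, 2.5, 4.1]
width: 0.011
```

Fully home: the door's weight came off the wrist and a slight press followed at exactly the 20 mm rise expected. I'll open slightly to cage the tab and raise a little so the inner finger clears the shaker top.

Request:
send_rows([
  [[0,0,0.01,0,0.85],[0,0,0,0,0.75],[0,0,0,0,0.75],[0,0,0,0,0.75]],
])

```text
time_s: 16.48
tcp_pos: [0.6392, -0.088, 0.1909]
ee_rot: [-3.101, 1.571, -3.132]
contact_force: [-0.5, -0.6, -0.1]
width: 0.021
```

Request:
send_rows([
  [[0,0,0.12,0,0.75],[0,0,0.12,0,0.75],[0,0,0.12,0,0.75],[0,0,0,0,0.75]],
])

```text
time_s: 16.98
tcp_pos: [0.6395, -0.088, 0.2005]
ee_rot: [-0.266, 1.57, -0.297]
contact_force: [0.1, -0.8, -0.1]
width: 0.0214
```

```bash
python3 - <<'E'
from ov import *
a=get_image("side");b=get_image("top")
f=lambda im,x,y,w,h,s:cv2.resize(im[y:y+h,x:x+w],None,fx=s,fy=s,interpolation=cv2.INTER_CUBIC)
cv2.imwrite("pics/c8.png",f(a,210,90,130,110,5))
o=get_obs();print(o["tcp_pos"],o["contact_force"],o["width"])
ph=np.radians(-91.7+4.5*np.arange(21));P=-3.6*np.c_[np.cos(ph),np.sin(ph)];P-=P[0];q=np.zeros(2);R=[]
for p in P[1:]:
    d=np.round(p-q,2);q=q+d;R.append([*(d+0).tolist(),0,4.5,.75])
for i in range(0,20,5):print([R[i:i+5]])
E
```

```text
[ 0.63926064 -0.08792529  0.20009811] [0.94427796 0.13247932 0.30477971] 0.02121529540324105
[[[-0.28, 0.0, 0, 4.5, 0.75], [-0.28, -0.03, 0, 4.5, 0.75], [-0.28, -0.04, 0, 4.5, 0.75], [-0.28, -0.07, 0, 4.5, 0.75], [-0.27, -0.09, 0, 4.5, 0.75]]]
[[[-0.26, -0.11, 0, 4.5, 0.75], [-0.25, -0.13, 0, 4.5, 0.75], [-0.24, -0.15, 0, 4.5, 0.75], [-0.22, -0.17, 0, 4.5, 0.75], [-0.22, -0.19, 0, 4.5, 0.75]]]
[[[-0.19, -0.2, 0, 4.5, 0.75], [-0.19, -0.22, 0, 4.5, 0.75], [-0.16, -0.23, 0, 4.5, 0.75], [-0.14, -0.24, 0, 4.5, 0.75], [-0.13, -0.25, 0, 4.5, 0.75]]]
[[[-0.11, -0.26, 0, 4.5, 0.75], [-0.08, -0.27, 0, 4.5, 0.75], [-0.06, -0.28, 0, 4.5, 0.75], [-0.05, -0.28, 0, 4.5, 0.75], [-0.02, -0.28, 0, 4.5, 0.75]]]
```

View pics/c8.png

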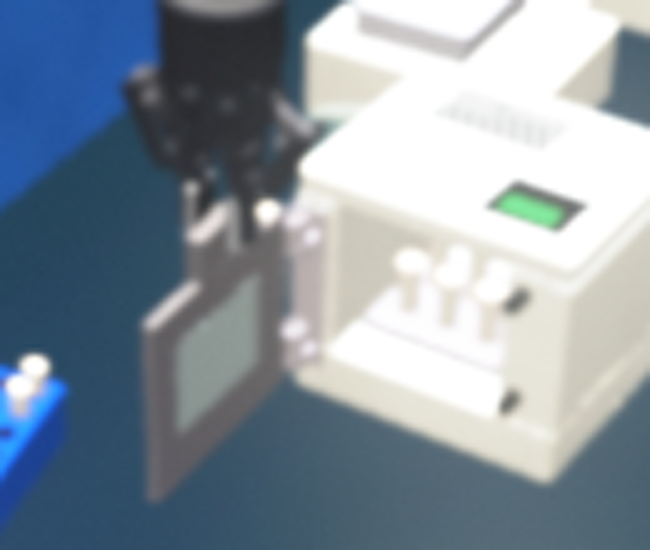

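The door hangs upright on its hinge with the tab between the fingers (crop (215,215)). I'll swing it along the arc.

Request:
send_rows([
  [[-0.28,0,0,4.5,0.75],[-0.28,-0.03,0,4.5,0.75],[-0.28,-0.04,0,4.5,0.75],[-0.28,-0.07,0,4.5,0.75],[-0.27,-0.09,0,4.5,0.75]],
])

```text
time_s: 17.7
tcp_pos: [0.6043, -0.0937, 0.1999]
ee_rot: [1.122, 1.571, 1.486]
contact_force: [-0.1, 0.7, 0.5]
width: 0.0212
```

Request:
send_rows([
  [[-0.26,-0.11,0,4.5,0.75],[-0.25,-0.13,0,4.5,0.75],[-0.24,-0.15,0,4.5,0.75],[-0.22,-0.17,0,4.5,0.75],[-0.22,-0.19,0,4.5,0.75]],
])

```text
time_s: 18.32
tcp_pos: [0.5746, -0.1124, 0.2]
ee_rot: [0.223, 1.571, 0.98]
contact_force: [0.8, -0.3, 0.4]
width: 0.0213
```

Request:
send_rows([
  [[-0.19,-0.2,0,4.5,0.75],[-0.19,-0.22,0,4.5,0.75],[-0.16,-0.23,0,4.5,0.75],[-0.14,-0.24,0,4.5,0.75],[-0.13,-0.25,0,4.5,0.75]],
])

```text
time_s: 18.95
tcp_pos: [0.5544, -0.141, 0.2]
ee_rot: [0.35, 1.571, 1.499]
contact_force: [0.3, -0.2, 0.6]
width: 0.0215
```

Request:
send_rows([
  [[-0.11,-0.26,0,4.5,0.75],[-0.08,-0.27,0,4.5,0.75],[0,0,0,0,0.75]],
])

```text
time_s: 19.32
tcp_pos: [0.5496, -0.1544, 0.2]
ee_rot: [1.292, 1.571, 2.595]
contact_force: [-0.6, 0.3, 0.4]
width: 0.0215
```

Request:
send_rows([
  [[-0.05,-0.19,0,3,0.75],[-0.03,-0.19,0,3,0.75],[-0.02,-0.19,0,3,0.75],[0,0,0,0,0.75]],
])

```text
time_s: 19.82
tcp_pos: [0.5473, -0.1684, 0.2]
ee_rot: [0.077, 1.571, 1.536]
contact_force: [-0.4, 0.3, -0.0]
width: 0.0215
```

Request:
send_rows([
  [[-0.02,-0.1,0,2,0.75],[-0.01,-0.1,0,2,0.75],[0,0,0,0,0.75]],
])

```text
time_s: 20.2
tcp_pos: [0.5466, -0.1731, 0.2]
ee_rot: [0.035, 1.571, 1.564]
contact_force: [-0.7, -0.7, 0.1]
width: 0.0212
```

```bash
python3 - <<'E'
from ov import *
a=get_image("side");b=get_image("top")
f=lambda im,x,y,w,h,s:cv2.resize(im[y:y+h,x:x+w],None,fx=s,fy=s,interpolation=cv2.INTER_CUBIC)
cv2.imwrite("pics/c9.png",np.hstack([f(a,250,90,100,100,4),f(b,290,150,100,100,4)]))
o=get_obs();print(o["tcp_pos"],o["contact_force"],o["width"])
E
```

```text
[ 0.54653778 -0.17311036  0.19999694] [ 0.41359819  1.26872994 -0.65160589] 0.021512993392925554
```

View pics/c9.png

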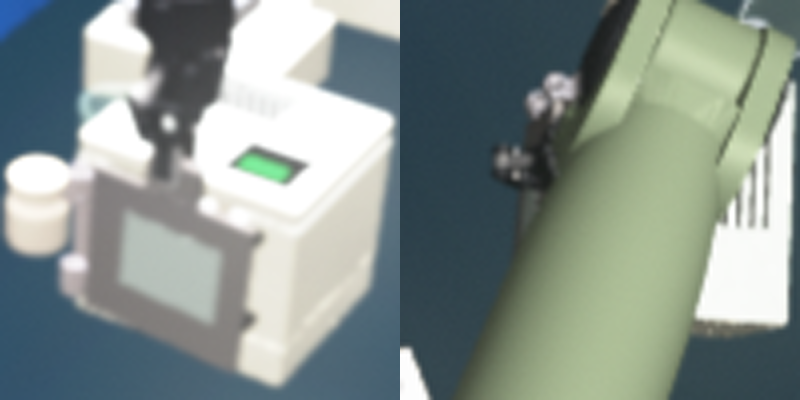

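The door hangs level and nearly shut, its edge near the black stops ((250,240) and (245,320) in the crop). I'll creep on, watching the force.

Request:
send_rows([
  [[0,-0.05,0,0.8,0.75],[0,-0.05,0,0.8,0.75],[0,-0.05,0,0.8,0.75],[0,0,0,0,0.75]],
])

```text
time_s: 20.8
tcp_pos: [0.5465, -0.1772, 0.2]
ee_rot: [-0.003, 1.571, 1.569]
contact_force: [0.2, 0.2, -0.1]
width: 0.0214
```

Request:
send_rows([
  [[0,-0.03,0,0,0.75],[0,-0.03,0,0,0.75],[0,0,0,0,0.75]],
])

```text
time_s: 21.18
tcp_pos: [0.5465, -0.1777, 0.2]
ee_rot: [-0.063, 1.569, 1.51]
contact_force: [1.1, 5.5, 2.8]
width: 0.0214
```

Request:
send_rows([
  [[0,-0.03,0,0,0.75],[0,0,0,0,0.75]],
])

```text
time_s: 21.42
tcp_pos: [0.5465, -0.1778, 0.2]
ee_rot: [-0.072, 1.567, 1.502]
contact_force: [0.2, 6.4, 2.5]
width: 0.0215
```

Request:
send_rows([
  [[0,-0.03,0,0,0.75],[0,0,0,0,0.75]],
])

```text
time_s: 21.68
tcp_pos: [0.5464, -0.178, 0.2]
ee_rot: [-0.058, 1.566, 1.516]
contact_force: [0.8, 8.2, 4.0]
width: 0.0216
```

```bash
python3 - <<'E'
from ov import *
a=get_image("side");cv2.imwrite("pics/a10.png",a)
o=get_obs();print(o["tcp_pos"],o["ee_rot"],o["contact_force"],o["torque"],o["joint_torque"])
# shut-door model: panel outline + tab at two angles; machine front outline
H=np.array([.6367,-.178])
def rect(ph,off):
    d=np.array([np.cos(ph),np.sin(ph)]);n=np.array([-d[1],d[0]])
    P=lambda s,z:[*(H-d*s+n*off),z]
    return np.array([P(.015,.03),P(.165,.03),P(.165,.17),P(.115,.17),P(.115,.204),P(.065,.204),P(.065,.17),P(.015,.17),P(.015,.03)])
q=[(rect(np.radians(-1.2),.004),(0,0,255)),(rect(np.radians(-4),.004),(0,255,0))]
M=lambda x,y,z:[.6456+(x+.085)*-.0192+(y-.1)*.9998,-.1999-(x+.085)*.9998-(y-.1)*.0192,z]
q+=[(np.array([M(-.085,-.1,0),M(-.085,-.1,.175),M(-.085,.1,.175),M(-.085,.1,0),M(-.085,-.1,0)]),(255,0,0))]
q+=[(np.array([M(-.085,-.068,z),M(-.103,-.068,z)]),(255,0,255)) for z in(.06,.14)]
c=zoom(a,"side",262,112,65,75,6,q);d=zoom(a,"side",262,112,65,75,6,[]);cv2.imwrite("pics/c10.png",np.hstack([c,d]))
E
```

```text
[ 0.54647822 -0.17799889  0.20001131] [-0.07870308  1.56630423  1.49531029] [0.16164843 8.44589653 2.74263752] [ 1.8596367   0.03806934 -0.08713643] [ -4.55376193 -46.46443963  26.39808834  -1.50318045  -2.27054134
  -0.0804509 ]
```

View pics/c10.png

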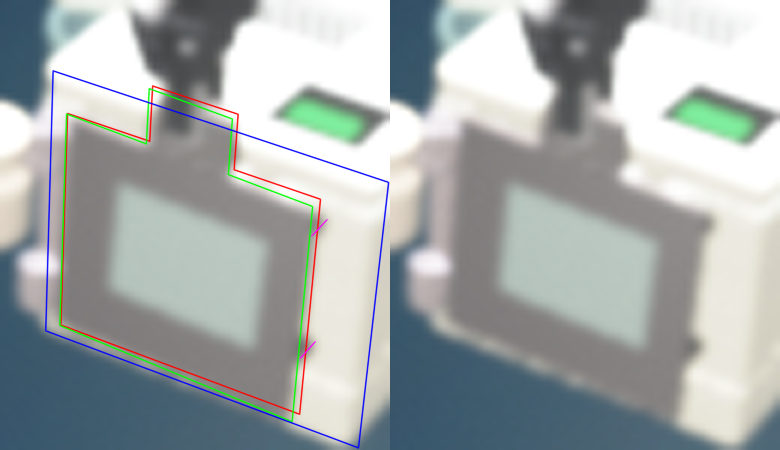

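```bash
python3 - <<'E'
from ov import *
g=cv2.cvtColor(cv2.imread("pics/top0.png"),cv2.COLOR_BGR2GRAY).astype(float)
def cross(p):
    # last index where p goes from >140 to <140 walking outward
    i=np.where(p>140)[0][-1];return i+(p[i]-140)/(p[i]-p[i+1])
R=np.array([atz("top",(378+cross(g[r,378:396]),r),.175)[:2] for r in range(174,216)])
F=np.array([atz("top",(c,180-cross(g[156:181,c][::-1])),.175)[:2] for c in list(range(342,370))])
a=np.polyfit(R[:,0],R[:,1],1);b=np.polyfit(F[:,1],F[:,0],1)
print("right edge: y=",a,np.degrees(np.arctan(a[0])),"res",np.std(R[:,1]-np.polyval(a,R[:,0])))
print("far edge: x=",b,np.degrees(np.arctan(b[0])),"res",np.std(F[:,0]-np.polyval(b,F[:,1])))
for psi in(-1.,-2.,-3.):
    ps=np.radians(psi);X=np.array([np.sin(ps),-np.cos(ps)]);Y=np.array([np.cos(ps),np.sin(ps)])
    # center from edges
    rx=R[:,:].mean(0);fx=F.mean(0);cx=(rx@X)-.085;cy=(fx@Y)-.1
    c=cx*X+cy*Y
    s=c-.103*X-.068*Y;pn=c-.107*X+.085*Y;H=np.array([.6367,-.178])
    d=H-(s-.004*X);print(psi,c,"stop",s,"pin nominal",pn,"pin off",(H-pn)@X,(H-pn)@Y,"shut yaw~",np.degrees(np.arctan2(d[1],d[0])))
E
```

```text
Traceback (most recent call last):
IndexError: index 25 is out of bounds for axis 0 with size 25
```

```bash
python3 - <<'E'
from ov import *
g=cv2.cvtColor(cv2.imread("pics/top0.png"),cv2.COLOR_BGR2GRAY).astype(float)
def cross(p):
    i=np.where(p<140)[0][0]-1;return i+(p[i]-140)/(p[i]-p[i+1])
R=np.array([atz("top",(384+cross(g[r,384:396]),r),.175)[:2] for r in range(174,216)])
F=np.array([atz("top",(c,172-cross(g[156:173,c][::-1])),.175)[:2] for c in range(342,367)])
a=np.polyfit(R[:,0],R[:,1],1);b=np.polyfit(F[:,1],F[:,0],1)
print("right",np.degrees(np.arctan(a[0])),"res",np.std(R[:,1]-np.polyval(a,R[:,0])))
print("far",np.degrees(np.arctan(b[0])),"res",np.std(F[:,0]-np.polyval(b,F[:,1])))
for psi in(-1.,-2.,-3.):
    ps=np.radians(psi);X=np.array([np.sin(ps),-np.cos(ps)]);Y=np.array([np.cos(ps),np.sin(ps)])
    c=(R.mean(0)@X-.085)*X+(F.mean(0)@Y-.1)*Y
    s=c-.103*X-.068*Y;pn=c-.107*X+.085*Y;H=np.array([.6367,-.178])
    d=H-(s-.004*X);print(psi,c,"stop",s,"pin off",(H-pn)@X,(H-pn)@Y,"shut yaw",np.degrees(np.arctan2(d[1],d[0])),"tab y",H[1]-.09*d[1]/d[0])
E
```

```text
right -2.9306137789146898 res 0.0004128986177561941
far 2.9869709129072355 res 0.0003530894291716245
-1.0 [ 0.5441047  -0.28210604] stop [ 0.47791265 -0.17793497] pin off 0.0012938032999136016 0.005764296952957114 shut yaw -1.4669048969064618 tab y -0.17569528759079847
-2.0 [ 0.5436395  -0.28185126] stop [ 0.47927557 -0.17654084] pin off -3.5759056056580826e-05 0.004379452483506693 shut yaw -1.9869815091879952 tab y -0.17487760491841503
-3.0 [ 0.54315441 -0.28155294] stop [ 0.48063821 -0.17513526] pin off -0.0013068254595261428 0.0029978431357134882 shut yaw -2.520032902812369 tab y -0.17403898705948995
```

A careful edge fit gives the shaker yaw as -92.95° (both edges agree). That predicts the shut tab at y ≈ -0.174, and contact puts it at -0.173, so the door is on the stops at about 8 N. I'll back off to the middle of the play and lift straight out.

Request:
send_rows([
  [[0,0.1,0,0,0.75],[0,0.16,0,0,0.75],[0,0,0,0,0.75]],
])

```text
time_s: 22.1
tcp_pos: [0.5465, -0.174, 0.2001]
ee_rot: [3.093, 1.57, -1.617]
contact_force: [1.0, -0.3, 1.1]
width: 0.0216
```

Request:
send_rows([
  [[0,0,0.2,0,0.75],[0,0,0.4,0,0.75],[0,0,0.8,0,0.75],[0,0,1,0,0.75],[0,0,0,0,0.75]],
])

```text
time_s: 22.72
tcp_pos: [0.5479, -0.1745, 0.2627]
ee_rot: [-2.041, 1.566, -0.469]
contact_force: [0.4, 0.4, -0.6]
width: 0.0213
```

Request:
send_rows([
  [[0,0.5,1,0,0.75],[-0.4,1,0.5,0,0.75],[-0.4,1,0,0,0.75],[-0.4,1,0,0,0.75],[-0.4,1,0,0,0.75]],
])

```text
time_s: 23.35
tcp_pos: [0.5051, -0.0593, 0.2971]
ee_rot: [1.109, 1.57, 2.683]
contact_force: [-0.2, 0.8, 0.2]
width: 0.0212
```

Request:
send_rows([
  [[-0.4,1,0,0,0.75],[-0.4,1,0,0,0.75],[-0.4,1,0,0,0.75],[0,0,0,0,0.75]],
])

```text
time_s: 23.85
tcp_pos: [0.4748, 0.0158, 0.2973]
ee_rot: [1.293, 1.57, 2.869]
contact_force: [-0.8, 0.3, 0.2]
width: 0.0212
```

```bash
python3 - <<'E'
from h import *
from scipy.optimize import least_squares
a=get_image("side");b=get_image("top");cv2.imwrite("pics/a11.png",a);cv2.imwrite("pics/b11.png",b);o=cv2.imread("pics/a10.png")
P=lambda im,y0,y1,x0,x1:im[y0:y1,x0:x1].astype(np.float32).mean(2)
print("shift a10->a11 (px), door right edge:",cv2.phaseCorrelate(P(o,145,183,295,320),P(a,145,183,295,320)),"max diff",np.abs(P(o,145,183,285,320)-P(a,145,183,285,320)).max())
# knuckles seated / door pose from top: tab top centre
for k in("door_tab","blank","stand"):
    for d in cut_out("top",k)[:3]:
        m=max(cv2.findContours(d["region"].astype(np.uint8),0,2)[0],key=cv2.contourArea);print(k,round(d["confidence"],2),d["point"],cv2.minAreaRect(m))
H=np.array([.6367,-.178])
for ph in(-2.5,-5):
    q=np.radians(ph);d=np.array([np.cos(q),np.sin(q)]);print(ph,"top px free/hinge end, tab",proj("top",[[*(H-d*s),z] for s,z in((.165,.17),(.015,.17),(.09,.204),(0,.155))]).round(1).tolist())
# bright-row scan of panel top edge in top view
for r in range(176,226,6):print(r,b[r,318:344].mean(1).astype(int).tolist())
E
```

```text
shift a10->a11 (px), door right edge: ((-0.17311887710153506, 0.325217310079541), 0.867937965631485) max diff 74.0
door_tab 0.78 [198.8, 324.2] ((324.6402282714844, 197.23780822753906), (9.717975616455078, 50.46721267700195), 6.34019136428833)
door_tab 0.73 [219.1, 145.2] ((145.21485900878906, 218.25149536132812), (8.632887840270996, 38.84799575805664), 69.14553833007812)
door_tab 0.72 [252.9, 113.2] ((112.27941131591797, 250.63233947753906), (7.888935565948486, 35.843204498291016), 59.036251068115234)
stand 0.91 [206.5, 196.6] ((198.78001403808594, 205.9600067138672), (45.707298278808594, 28.7889404296875), 3.1798300743103027)
-2.5 top px free/hinge end, tab [[327.3, 219.0], [329.3, 173.2], [330.1, 194.4], [328.7, 169.6]]
-5 top px free/hinge end, tab [[325.1, 218.9], [329.1, 173.2], [328.9, 194.3], [328.7, 169.6]]
176 [68, 69, 72, 97, 155, 189, 199, 178, 125, 95, 146, 188, 155, 97, 90, 98, 106, 123, 197, 243, 249, 249, 249, 250, 250, 250]
182 [71, 70, 70, 66, 62, 62, 61, 62, 71, 134, 187, 189, 189, 201, 203, 192, 178, 155, 217, 246, 248, 249, 249, 249, 249, 250]
188 [70, 71, 69, 66
[... 166 characters left out ...]
, 239, 247, 240, 204, 188, 237, 248, 249, 249, 249, 249, 250, 249]
200 [70, 67, 72, 82, 88, 88, 78, 74, 132, 180, 197, 208, 238, 248, 248, 233, 184, 215, 244, 249, 249, 249, 249, 249, 249, 249]
206 [68, 67, 78, 87, 92, 85, 94, 151, 169, 148, 212, 245, 248, 248, 247, 221, 152, 219, 246, 248, 249, 248, 246, 198, 109, 129]
212 [66, 75, 86, 86, 79, 78, 146, 189, 160, 129, 221, 247, 249, 248, 239, 195, 168, 232, 248, 249, 249, 248, 235, 167, 128, 167]
218 [62, 61, 61, 62, 70, 130, 177, 153, 84, 60, 55, 56, 57, 59, 70, 119, 201, 243, 249, 248, 247, 246, 221, 138, 123, 146]
224 [68, 69, 69, 70, 71, 71, 71, 82, 101, 121, 121, 111, 110, 112, 132, 137, 216, 244, 248, 248, 248, 247, 247, 247, 248, 248]
```

The top-view numbers put the panel at about -6.5°, where I expected ≈-2.5°. I'll check the stop tips directly in the earlier unobstructed image.

```bash
python3 - <<'E'
from h import *
t=cv2.imread("pics/top0.png").mean(2);n=cv2.imread("pics/b11.png").mean(2)
psi=np.radians(-2.95);X=np.array([np.sin(psi),-np.cos(psi)]);Y=np.array([np.cos(psi),np.sin(psi)]);c=np.array([.54318,-.28157])
M=lambda x,y,z:[*(c+x*X+y*Y),z]
for z in(.06,.14):
  print("stop z",z,"tip/base px",proj("top",[M(-.103,-.068,z),M(-.085,-.068,z),M(-.103,-.062,z),M(-.103,-.074,z)]).round(1).tolist())
print("front face roof edge px",proj("top",[M(-.085,.1,.175),M(-.085,-.1,.175)]).round(1).tolist())
for nm,im in(("before",t),("now",n)):
  print(nm)
  for r in range(214,230):print(r,im[r,316:340].astype(int).tolist())
print("knuckle now")
for r in range(164,182):print(r,n[r,316:336].astype(int).tolist())
E
```

```text
stop z 0.06 tip/base px [[323.3, 219.5], [328.5, 219.8], [323.4, 217.7], [323.2, 221.2]]
stop z 0.14 tip/base px [[327.1, 217.3], [332.6, 217.7], [327.2, 215.4], [327.0, 219.1]]
front face roof edge px [[337.0, 165.4], [334.0, 226.6]]
before
214 [67, 67, 67, 67, 68, 70, 69, 70, 70, 72, 95, 137, 227, 247, 247, 241, 220, 182, 183, 234, 247, 248, 248, 247]
215 [68, 68, 68, 68, 68, 68, 69, 69, 71, 74, 95, 134, 223, 243, 237, 210, 155, 145, 179, 234, 247, 248, 248, 248]
216 [67, 68, 69, 68, 68, 68, 68, 70, 69, 75, 89, 107, 177, 201, 175, 133, 105, 125, 178, 236, 247, 248, 248, 247]
217 [68, 68, 68, 68, 68, 68, 69, 69, 69, 74, 76, 71, 77, 83, 77, 68, 74, 108, 184, 239, 248, 248, 247, 246]
218 [68, 68, 68, 68, 68, 69, 67, 66, 64, 66, 63, 55, 53, 53, 55, 56, 69, 119, 201, 242, 248, 248, 247, 246]
219 [68, 67, 67, 69, 69, 68, 67, 59, 54, 55, 54, 50, 54, 58, 58, 61, 77, 133, 208, 243, 248, 248, 247, 246]
220 [68, 68, 67, 68, 69, 67, 64, 56, 52, 53, 52, 52, 62, 76, 84, 86, 97, 140, 209, 242, 248, 248, 247, 246]
221 [67, 67, 68, 68, 68, 67, 66, 58, 51, 52, 57, 62, 77, 97, 107, 107, 110, 138, 210
[... 3756 characters left out ...]
 177, 160, 161, 158, 136, 135, 152]
175 [68, 68, 70, 69, 74, 106, 173, 205, 202, 174, 133, 111, 144, 171, 138, 102, 97, 97, 106, 133]
176 [68, 70, 68, 69, 72, 97, 155, 189, 199, 178, 125, 95, 146, 188, 155, 97, 90, 98, 106, 123]
177 [69, 69, 70, 69, 71, 85, 122, 159, 163, 137, 97, 86, 149, 185, 151, 98, 97, 105, 107, 122]
178 [68, 69, 69, 70, 72, 85, 102, 131, 123, 82, 68, 89, 149, 168, 131, 101, 105, 107, 106, 122]
179 [70, 70, 68, 69, 71, 73, 77, 87, 80, 64, 66, 97, 154, 163, 129, 107, 107, 106, 105, 123]
180 [69, 70, 70, 71, 71, 70, 66, 64, 64, 62, 68, 112, 163, 157, 120, 108, 106, 106, 106, 121]
181 [70, 70, 70, 70, 70, 67, 62, 62, 61, 62, 70, 126, 177, 165, 128, 121, 120, 117, 115, 122]
```

The stop tips lie at columns 327 (upper) and 323 (lower), as predicted. The door's top edge sits ~3 px (≈10 mm) out from them, so the door sprang back off the rubber when I released 8 N quickly. I'll go back with wider jaws, push lightly and retreat slowly.

Request:
send_rows([
  [[0.4,-1,0,0,0.6],[0.4,-1,0,0,0.6],[0.4,-1,0,0,0.6],[0.4,-1,0,0,0.6],[0.4,-1,0,0,0.6]],
])

```text
time_s: 24.72
tcp_pos: [0.5268, -0.1129, 0.2973]
ee_rot: [1.362, 1.571, 2.933]
contact_force: [-0.3, 0.6, -0.6]
width: 0.0341
```

Request:
send_rows([
  [[0.4,-1,0,0,0.6],[0.4,-1,0,0,0.6],[0,-0.2,0,0,0.6],[0,0,0,0,0.6]],
])

```text
time_s: 25.22
tcp_pos: [0.546, -0.1664, 0.2971]
ee_rot: [0.912, 1.57, 2.483]
contact_force: [-0.7, -0.0, -0.2]
width: 0.0344
```

```bash
python3 - <<'E'
from h import *
o=get_obs();print(o["tcp_pos"],o["ee_rot"],o["contact_force"],o["width"])
a=get_image("side").astype(float).mean(2)
f=[cv2.imread(f"pics/{k}.png").astype(float).mean(2) for k in("a10","a11")]
for r in(150,160,170,176):
    for i in f+[a]:print(r,i[r,304:324].astype(int).tolist())
E
```

```text
[ 0.54604407 -0.16641885  0.29711059] [0.91170881 1.56963168 2.48347674] [-0.67913258 -0.03048147 -0.20176073] 0.034393981641988
150 [148, 143, 140, 139, 139, 139, 139, 140, 140, 140, 150, 179, 211, 226, 231, 231, 231, 231, 231, 226]
150 [134, 134, 135, 135, 135, 137, 136, 137, 133, 126, 137, 170, 207, 224, 228, 228, 228, 229, 228, 223]
150 [138, 138, 139, 139, 139, 139, 140, 140, 135, 130, 140, 171, 208, 224, 228, 228, 229, 228, 227, 223]
160 [181, 163, 144, 136, 135, 136, 136, 137, 155, 192, 221, 229, 230, 230, 231, 230, 230, 228, 223, 213]
160 [157, 140, 132, 132, 131, 131, 134, 154, 193, 220, 227, 228, 228, 228, 228, 228, 227, 225, 219, 209]
160 [159, 141, 135, 134, 133, 134, 136, 155, 194, 220, 227, 228, 228, 227, 228, 227, 227, 225, 219, 209]
170 [139, 134, 132, 132, 132, 130, 127, 122, 126, 160, 202, 223, 229, 229, 230, 230, 227, 220, 210, 205]
170 [132, 128, 128, 128, 126, 122, 112, 103, 117, 155, 197, 221, 226, 227, 227, 226, 224, 217, 207, 201]
170 [133, 130, 129, 129, 128, 123, 113, 106, 118, 156, 197, 219, 225, 226, 226, 226, 223, 216, 204, 200]
176 [129, 130, 130, 131, 131, 135, 158, 198, 224, 231, 233, 236, 240, 242, 242, 237, 231, 223, 213, 206]
176 [126, 127, 127, 127, 133, 156, 194, 220, 227, 229, 231, 233, 238, 241, 240, 235, 229, 219, 209, 202]
176 [126, 127, 127, 128, 132, 156, 193, 219, 226, 228, 230, 233, 237, 240, 239, 234, 228, 218, 207, 201]
```

Request:
send_rows([
  [[0,0,-0.9,0,0.6],[0,0,-0.9,0,0.6],[0,0,-0.9,0,0.6],[0,0,-0.9,0,0.6],[0,0,0,0,0.6]],
])

```text
time_s: 25.9
tcp_pos: [0.5451, -0.1648, 0.2062]
ee_rot: [1.102, 1.567, 2.676]
contact_force: [-0.4, -0.2, 0.7]
width: 0.0342
```

Request:
send_rows([
  [[0,-0.08,0,0,0.6],[0,-0.08,0,0,0.6],[0,-0.08,0,0,0.6],[0,-0.08,0,0,0.6],[0,0,0,0,0.6]],
])

```text
time_s: 26.52
tcp_pos: [0.5465, -0.1744, 0.2076]
ee_rot: [-2.062, 1.571, -0.49]
contact_force: [-0.7, -0.5, 0.3]
width: 0.0342
```

Request:
send_rows([
  [[0,-0.05,0,0,0.6],[0,-0.05,0,0,0.6],[0,-0.05,0,0,0.6],[0,-0.05,0,0,0.6],[0,0,0,0,0.6]],
])

```text
time_s: 27.15
tcp_pos: [0.5465, -0.1793, 0.2075]
ee_rot: [0.243, 1.571, 1.815]
contact_force: [0.4, -0.3, -0.3]
width: 0.0343
```

Request:
send_rows([
  [[0,-0.04,0,0,0.6],[0,0,0,0,0.6]],
])

```text
time_s: 27.4
tcp_pos: [0.5465, -0.1802, 0.2075]
ee_rot: [0.915, 1.571, 2.488]
contact_force: [0.3, -0.8, 0.5]
width: 0.0341
```

Request:
send_rows([
  [[0,-0.03,0,0,0.6],[0,-0.03,0,0,0.6],[0,-0.03,0,0,0.6],[0,-0.03,0,0,0.6],[0,0,0,0,0.6]],
])

```text
time_s: 28.02
tcp_pos: [0.5465, -0.1833, 0.2075]
ee_rot: [-2.362, 1.571, -0.79]
contact_force: [-0.3, 0.3, 0.4]
width: 0.034
```

Request:
send_rows([
  [[0,-0.02,0,0,0.6],[0,-0.02,0,0,0.6],[0,0,0,0,0.6]],
])

```text
time_s: 28.4
tcp_pos: [0.5465, -0.1838, 0.2075]
ee_rot: [-0.0, 1.57, 1.573]
contact_force: [-0.7, 2.1, 0.0]
width: 0.0344
```

```bash
cat > e.py <<'E'
from h import *
a=get_image("side");b=get_image("top");cv2.imwrite("pics/last_s.png",a);cv2.imwrite("pics/last_t.png",b)
o=get_obs();print(o["tcp_pos"],o["contact_force"],o["width"])
def ed(im,r,x0=300):
    p=im.astype(float).mean(2)[r,x0:x0+25];p=p[4:] ;i=np.where(p>180)[0];i=i[i>3][0];return round(x0+4+i-1+(180-p[i-1])/(p[i]-p[i-1]),2)
for n,im in(("a10",cv2.imread("pics/a10.png")),("a11",cv2.imread("pics/a11.png")),("now",a)):print(n,[ed(im,r) for r in(156,158,160,162,174,176,178)])
for r in(212,216,218,219):print(r,b.astype(float).mean(2)[r,319:333].astype(int).tolist())
E
python3 e.py
```

```text
[ 0.54645899 -0.18385834  0.20750644] [0.19481468 0.75131372 0.20261323] 0.0341732342358176
a10 [np.float64(313.34), np.float64(312.95), np.float64(312.66), np.float64(312.52), np.float64(310.49), np.float64(310.54), np.float64(310.26)]
a11 [np.float64(312.27), np.float64(311.91), np.float64(311.66), np.float64(311.5), np.float64(309.88), np.float64(309.62), np.float64(309.3)]
now [np.float64(313.35), np.float64(312.97), np.float64(312.7), np.float64(312.52), np.float64(310.5), np.float64(310.56), np.float64(310.36)]
212 [59, 56, 67, 77, 72, 68, 72, 78, 86, 93, 100, 105, 111, 117]
216 [58, 54, 59, 63, 70, 76, 85, 92, 98, 105, 111, 116, 121, 126]
218 [59, 58, 62, 70, 77, 83, 90, 98, 105, 110, 114, 120, 125, 129]
219 [61, 59, 65, 72, 79, 88, 94, 101, 107, 111, 116, 122, 127, 131]
```

The tab stops at the same place as before (pad face y=-0.1667 with both jaw widths), now at 1–2 N. I'll retreat very slowly and re-check.

Request:
send_rows([
  [[0,0.01,0,0,0.6],[0,0.01,0,0,0.6],[0,0.01,0,0,0.6],[0,0.01,0,0,0.6],[0,0.01,0,0,0.6]],
])

```text
time_s: 29.12
tcp_pos: [0.5465, -0.1831, 0.2076]
ee_rot: [-2.939, 1.57, -1.366]
contact_force: [1.3, -0.5, -0.1]
width: 0.0343
```

Request:
send_rows([
  [[0,0.02,0,0,0.6],[0,0.03,0,0,0.6],[0,0.06,0,0,0.6],[0,0.1,0,0,0.6],[0,0.15,0,0,0.6]],
])

```text
time_s: 29.75
tcp_pos: [0.5465, -0.1737, 0.2076]
ee_rot: [-2.083, 1.571, -0.511]
contact_force: [-0.3, 0.2, -0.0]
width: 0.0341
```

```bash
python3 e.py
```

```text
[ 0.54644824 -0.17343239  0.20752656] [ 0.06021085 -0.16612876 -0.82301206] 0.03395600265852961
a10 [np.float64(313.34), np.float64(312.95), np.float64(312.66), np.float64(312.52), np.float64(310.49), np.float64(310.54), np.float64(310.26)]
a11 [np.float64(312.27), np.float64(311.91), np.float64(311.66), np.float64(311.5), np.float64(309.88), np.float64(309.62), np.float64(309.3)]
now [np.float64(312.42), np.float64(312.22), np.float64(311.82), np.float64(311.53), np.float64(309.93), np.float64(309.65), np.float64(309.55)]
212 [58, 64, 69, 77, 85, 93, 99, 106, 112, 117, 122, 125, 131, 133]
216 [69, 75, 83, 91, 98, 104, 111, 115, 121, 126, 128, 133, 137, 141]
218 [75, 82, 90, 97, 103, 110, 114, 119, 125, 129, 133, 135, 140, 144]
219 [79, 86, 93, 100, 106, 111, 116, 122, 127, 131, 134, 138, 142, 144]
```

Request:
send_rows([
  [[0,0,0,0,0.6],[0,0,0,0,0.6],[0,0,0,0,0.6],[0,0,0,0,0.6],[0,0,0,0,0.6]],
])

```text
time_s: 30.48
tcp_pos: [0.5465, -0.174, 0.2075]
ee_rot: [2.635, 1.571, -2.075]
contact_force: [-0.1, 0.1, 0.1]
width: 0.034
```

```bash
python3 e.py | tail -5 | head -1; python3 - <<'E'
from h import *
# side-view columns of free edge vs door yaw, at rows 160 & 176 : project edge line
for H in((.6367,-.178),(.6360,-.1795)):
  for ph in(-1,-2.5,-4,-5.5,-7):
    q=np.radians(ph);d=np.array([np.cos(q),np.sin(q)]);n=np.array([-d[1],d[0]]);z=np.linspace(.03,.17,60)
    e=np.array(H)-d*.165+n*.004;u=proj("side",np.c_[np.tile(e,(60,1)),z]);i=np.argsort(u[:,1])
    print(H,ph,np.interp([156,160,176],u[i,1],u[i,0]).round(2))
psi=np.radians(-2.95);X=np.array([np.sin(psi),-np.cos(psi)]);Y=np.array([np.cos(psi),np.sin(psi)]);c=np.array([.54318,-.28157])
for z in(.06,.14):print(proj("side",[[*(c+x*X+y*Y),z] for x,y in((-.103,-.074),(-.103,-.068),(-.085,-.074))]).round(1).tolist())
s=cv2.imread("pics/side0.png").mean(2);w=cv2.imread("pics/last_s.png").mean(2)
for r in range(144,156):print(r,s[r,306:322].astype(int).tolist(),w[r,306:322].astype(int).tolist())
E
```

```text
now [np.float64(312.41), np.float64(312.2), np.float64(311.81), np.float64(311.53), np.float64(309.93), np.float64(309.65), np.float64(309.56)]
(0.6367, -0.178) -1 [313.81 313.42 311.86]
(0.6367, -0.178) -2.5 [313.21 312.83 311.28]
(0.6367, -0.178) -4 [312.57 312.19 310.66]
(0.6367, -0.178) -5.5 [311.89 311.52 310.  ]
(0.6367, -0.178) -7 [311.18 310.81 309.32]
(0.636, -0.1795) -1 [314.2  313.81 312.24]
(0.636, -0.1795) -2.5 [313.6  313.22 311.66]
(0.636, -0.1795) -4 [312.97 312.58 311.04]
(0.636, -0.1795) -5.5 [312.29 311.91 310.39]
(0.636, -0.1795) -7 [311.58 311.21 309.7 ]
[[311.9, 172.1], [310.2, 171.5], [314.6, 169.3]]
[[313.9, 151.7], [312.2, 151.1], [316.6, 149.0]]
144 [226, 243, 253, 255, 255, 252, 246, 241, 239, 236, 235, 234, 231, 226, 226, 226] [234, 245, 253, 255, 255, 253, 249, 245, 244, 241, 241, 239, 236, 233, 232, 233]
145 [236, 248, 253, 254, 254, 250, 240, 235, 235, 235, 237, 239, 235, 232, 231, 229] [214, 232, 245, 252, 253, 250, 244, 240, 240, 240, 242, 243, 241, 238, 236, 234]
146 [251, 254, 255, 255, 254, 248, 233, 221, 220, 224, 231, 235, 234, 235, 237, 237] [17
[... 871 characters left out ...]
, 202, 222, 229, 231, 231, 230, 230]
152 [229, 218, 216, 211, 194, 168, 156, 170, 195, 213, 222, 224, 224, 224, 224, 224] [139, 138, 137, 138, 137, 139, 146, 171, 200, 220, 228, 230, 231, 231, 231, 230]
153 [229, 219, 217, 219, 214, 205, 199, 205, 215, 221, 223, 224, 224, 224, 224, 224] [143, 138, 138, 137, 138, 139, 153, 185, 215, 227, 230, 230, 231, 231, 231, 231]
154 [229, 218, 219, 226, 227, 224, 220, 221, 222, 223, 224, 223, 223, 224, 224, 223] [144, 137, 137, 137, 137, 140, 158, 194, 221, 228, 230, 230, 230, 230, 230, 230]
155 [227, 218, 221, 231, 233, 228, 224, 223, 223, 223, 223, 223, 223, 223, 223, 223] [143, 137, 136, 137, 138, 142, 162, 198, 223, 229, 230, 230, 229, 230, 230, 230]
```

Pushed, the door matches the shut geometry (≈-3°). Released, it comes back to ≈-5° even with a slow retreat. I'll re-push and retreat in small steps with images to see when it moves.

Request:
send_rows([
  [[0,-0.15,0,0,0.6],[0,-0.1,0,0,0.6],[0,-0.04,0,0,0.6],[0,-0.04,0,0,0.6],[0,-0.04,0,0,0.6]],
])

```text
time_s: 31.2
tcp_pos: [0.5464, -0.1832, 0.2075]
ee_rot: [1.124, 1.571, 2.697]
contact_force: [-0.3, -0.6, 0.6]
width: 0.0342
```

Request:
send_rows([
  [[0,-0.02,0,0,0.6],[0,-0.02,0,0,0.6],[0,0,0,0,0.6]],
])

```text
time_s: 31.58
tcp_pos: [0.5465, -0.1838, 0.2075]
ee_rot: [0.062, 1.57, 1.635]
contact_force: [-0.1, 2.5, -0.3]
width: 0.0343
```

```bash
sed -i 's/(212,216,218,219)/()/;s/("a10".*a11.png")),//' e.py; python3 e.py
```

```text
[ 0.54645425 -0.18384049  0.2074964 ] [ 0.80059047  1.76534137 -0.34440047] 0.034037767829820396Traceback (most recent call last):
  File "e.py", line 6, in <module>
    for n,im in(("now",a)):print(n,[ed(im,r) for r in(156,158,160,162,174,176,178)])
        ^^^^
ValueError: too many values to unpack (expected 2)
```

Request:
send_rows([
  [[0,0.02,0,0,0.6],[0,0.02,0,0,0.6],[0,0,0,0,0.6]],
])

```text
time_s: 32.05
tcp_pos: [0.5466, -0.1834, 0.2076]
ee_rot: [-2.975, 1.57, -1.402]
contact_force: [-0.1, 0.4, -0.4]
width: 0.0339
```

```bash
python3 e.py
```

```text
[ 0.54654367 -0.18338034  0.20756803] [-0.52164328  0.4756053   0.92732031] 0.03446244719080321Traceback (most recent call last):
  File "e.py", line 6, in <module>
    for n,im in(("now",a)):print(n,[ed(im,r) for r in(156,158,160,162,174,176,178)])
        ^^^^
ValueError: too many values to unpack (expected 2)
```

Request:
send_rows([
  [[0,0.02,0,0,0.6],[0,0.02,0,0,0.6],[0,0,0,0,0.6]],
])

```text
time_s: 32.52
tcp_pos: [0.5465, -0.1822, 0.2075]
ee_rot: [-2.857, 1.571, -1.284]
contact_force: [-0.8, -0.0, -0.1]
width: 0.0344
```

```bash
python3 e.py
```

```text
[ 0.54653522 -0.18219948  0.20755642] [-0.73858439 -0.06417216  0.73863501] 0.03400844656422626Traceback (most recent call last):
  File "e.py", line 6, in <module>
    for n,im in(("now",a)):print(n,[ed(im,r) for r in(156,158,160,162,174,176,178)])
        ^^^^
ValueError: too many values to unpack (expected 2)
```

Request:
send_rows([
  [[0,0.02,0,0,0.6],[0,0.02,0,0,0.6],[0,0,0,0,0.6]],
])

```text
time_s: 33.0
tcp_pos: [0.5465, -0.1811, 0.2075]
ee_rot: [2.602, 1.571, -2.109]
contact_force: [0.2, 0.3, -0.3]
width: 0.0343
```

```bash
python3 e.py
```

```text
[ 0.5465062  -0.18115566  0.20752931] [0.61019584 0.03645148 0.74317873] 0.03416971081755979Traceback (most recent call last):
  File "e.py", line 6, in <module>
    for n,im in(("now",a)):print(n,[ed(im,r) for r in(156,158,160,162,174,176,178)])
        ^^^^
ValueError: too many values to unpack (expected 2)
```

```bash
sed -i 's/(("now",a))/[("now",a)]/' e.py; python3 e.py
```

```text
[ 0.54650807 -0.18116245  0.20755609] [ 0.70052245  0.26797496 -0.44918293] 0.034033681841877064
now [np.float64(312.79), np.float64(312.49), np.float64(312.21), np.float64(311.91), np.float64(310.22), np.float64(310.06), np.float64(309.82)]
```

Request:
send_rows([
  [[0,0.02,0,0,0.6],[0,0.02,0,0,0.6],[0,0.02,0,0,0.6],[0,0.02,0,0,0.6],[0,0,0,0,0.6]],
])

```text
time_s: 33.83
tcp_pos: [0.5465, -0.1791, 0.2075]
ee_rot: [2.827, 1.571, -1.883]
contact_force: [-0.6, -0.1, 0.4]
width: 0.0344
```

```bash
python3 e.py
```

```text
[ 0.54652352 -0.17917962  0.20754948] [-0.2723564   0.12397385  0.06604336] 0.03420021856709202
now [np.float64(312.63), np.float64(312.45), np.float64(312.2), np.float64(311.83), np.float64(310.21), np.float64(309.96), np.float64(309.73)]
```

Request:
send_rows([
  [[0,0.04,0,0,0.6],[0,0.04,0,0,0.6],[0,0.04,0,0,0.6],[0,0.04,0,0,0.6],[0,0,0,0,0.6]],
])

```text
time_s: 34.55
tcp_pos: [0.5465, -0.1751, 0.2075]
ee_rot: [0.981, 1.571, 2.554]
contact_force: [0.4, -0.4, -0.0]
width: 0.0345
```

```bash
python3 e.py
```

```text
[ 0.54650265 -0.17517093  0.20755258] [ 0.2283757  -0.17486001  0.86573668] 0.03447703963543528
now [np.float64(312.65), np.float64(312.46), np.float64(312.21), np.float64(311.84), np.float64(310.23), np.float64(309.95), np.float64(309.73)]
```

Request:
send_rows([
  [[0,0.06,0,0,0.6],[0,0,0.3,0,0.6],[0,0,0.8,0,0.6],[0,0,1,0,0.6],[0,0,1,0,0.6]],
])

```text
time_s: 35.28
tcp_pos: [0.5465, -0.1737, 0.2863]
ee_rot: [-2.118, 1.57, -0.545]
contact_force: [0.1, -0.1, 0.7]
width: 0.0341
```

Request:
send_rows([
  [[-0.4,1,0.5,0,0.6],[-0.4,1,0,0,0.6],[-0.4,1,0,0,0.6],[-0.4,1,0,0,0.6],[-0.4,1,0,0,0.6]],
])

```text
time_s: 35.9
tcp_pos: [0.4962, -0.0479, 0.2982]
ee_rot: [-1.753, 1.57, -0.18]
contact_force: [0.5, -0.0, -0.5]
width: 0.034
```

Request:
send_rows([
  [[-0.4,1,0,0,0.6],[-0.4,1,0,0,0.6],[0,0,0,0,0.6]],
])

```text
time_s: 36.28
tcp_pos: [0.476, 0.0025, 0.2983]
ee_rot: [-1.691, 1.57, -0.115]
contact_force: [-0.6, -0.4, 0.1]
width: 0.0338
```

```bash
python3 e.py; python3 - <<'E'
from h import *
from scipy.optimize import least_squares
b=cv2.imread("pics/last_t.png").astype(float).mean(2);t=cv2.imread("pics/top0.png").astype(float).mean(2);b1=cv2.imread("pics/b11.png").astype(float).mean(2)
# panel top edge centre: bright band against dark outside; use outer crossing at 110
def oc(p,th=110):
    i=np.where(p>th)[0][0];return i-1+(th-p[i-1])/(p[i]-p[i-1])
for nm,im in(("first",b1),("now",b)):
    pts=[]
    for r in list(range(180,187))+list(range(209,220)):
        c=318+oc(im[r,318:340]);pts.append([c,r])
    pts=np.array(pts);W=np.array([atz("top",p,.17)[:2] for p in pts])
    H=np.array([.6367,-.178])
    sel=[i for i in range(len(pts))]
    k=np.polyfit(W[sel,0],W[sel,1],1);print(nm,"outer face line yaw",np.degrees(np.arctan(k[0])),"outer y at hinge x",np.polyval(k,.6367),"at stop x .4806:",np.polyval(k,.4806),"res",np.std(W[:,1]-np.polyval(k,W[:,0])))
    print([round(x,1) for x in pts[:,0]])
print("expected inner face at stop y -.1751, outer -.1671")
for r in range(214,222):print(r,b[r,318:334].astype(int).tolist())
E
```

```text
[0.47687874 0.00109422 0.29807307] [-1.05595184 -0.86376398  0.59102476] 0.0340374333484905
now [np.float64(312.76), np.float64(312.57), np.float64(312.33), np.float64(311.96), np.float64(310.31), np.float64(310.07), np.float64(309.82)]
first outer face line yaw -6.152988639542853 outer y at hinge x -0.17369767825288224 at stop x .4806: -0.1568693720818687 res 0.0004192955770360635
[np.float64(327.0), np.float64(326.7), np.float64(326.6), np.float64(326.6), np.float64(326.6), np.float64(326.5), np.float64(326.4), np.float64(323.5), np.float64(323.5), np.float64(323.4), np.float64(323.5), np.float64(323.4), np.float64(323.4), np.float64(323.3), np.float64(323.2), np.float64(322.9), np.float64(322.7), np.float64(322.6)]
now outer face line yaw -4.694312183159793 outer y at hinge x -0.17379544691501772 at stop x .4806: -0.1609772916001718 res 0.0005750835036315803
[np.float64(327.4), np.float64(327.4), np.float64(327.3), np.float64(327.1), np.float64(326.8), np.float64(326.7), np.float64(326.6), np.float64(324.6), np.float64(324.5), np.float64(324.5), np.float64(324.5), np.float64(324.5), np.float64(324.5), np.float64(324.4), np.float64(324.4), np.float64(324.4), np.float64(324.3), np.float64(324.2)]
expected inner face at stop y -.1751, outer -.1671
214 [67, 65, 70, 72, 71, 66, 74, 148, 191, 181, 227, 247, 247, 241, 220, 183]
215 [68, 63, 62, 63, 64, 64, 77, 151, 198, 187, 226, 243, 237, 210, 156, 146]
216 [68, 63, 62, 63, 62, 63, 81, 154, 201, 176, 183, 201, 176, 135, 106, 125]
217 [66, 63, 62, 63, 62, 64, 84, 152, 185, 140, 89, 85, 79, 70, 76, 110]
218 [66, 62, 62, 61, 62, 64, 89, 151, 164, 111, 63, 57, 58, 59, 70, 120]
219 [67, 62, 61, 63, 63, 67, 96, 152, 159, 106, 63, 60, 62, 63, 79, 135]
220 [65, 62, 62, 62, 62, 64, 85, 123, 126, 89, 69, 79, 86, 88, 98, 141]
221 [66, 61, 61, 62, 62, 60, 62, 65, 69, 67, 78, 99, 107, 109, 111, 139]
```

The pushed position matches the stops exactly. The door rebounds ~5 mm on release because the arm unloads in 1.5 N jumps. This time I'll touch with well under 1 N and unload in ~0.1 mm steps.

Request:
send_rows([
  [[0.4,-1,0,0,0.6],[0.4,-1,0,0,0.6],[0.4,-1,0,0,0.6],[0.4,-1,0,0,0.6],[0.4,-1,0,0,0.6]],
])

```text
time_s: 37.0
tcp_pos: [0.527, -0.1258, 0.2975]
ee_rot: [-2.626, 1.57, -1.055]
contact_force: [0.5, 0.3, -0.2]
width: 0.0342
```

Request:
send_rows([
  [[0.4,-1,0,0,0.6],[0.4,-0.9,-0.6,0,0.6],[0,0,-1,0,0.6],[0,0,-1,0,0.6],[0,0,-1,0,0.6]],
])

```text
time_s: 37.62
tcp_pos: [0.5463, -0.172, 0.2055]
ee_rot: [1.225, 1.57, 2.797]
contact_force: [0.7, 0.7, -0.1]
width: 0.0342
```

Request:
send_rows([
  [[0,0,0,0,0.6],[0,0,0,0,0.6]],
])

```text
time_s: 37.88
tcp_pos: [0.5468, -0.1717, 0.2078]
ee_rot: [-2.175, 1.57, -0.603]
contact_force: [0.4, -0.7, 0.4]
width: 0.0345
```

Request:
send_rows([
  [[0,-0.12,0,0,0.6],[0,-0.1,0,0,0.6],[0,-0.07,0,0,0.6],[0,-0.03,0,0,0.6],[0,-0.01,0,0,0.6]],
])

```text
time_s: 38.5
tcp_pos: [0.5465, -0.1795, 0.2076]
ee_rot: [-1.602, 1.571, -0.029]
contact_force: [0.4, 0.1, -0.5]
width: 0.0339
```

Request:
send_rows([
  [[0,-0.02,0,0,0.6],[0,-0.02,0,0,0.6],[0,-0.02,0,0,0.6],[0,-0.01,0,0,0.6],[0,-0.01,0,0,0.6]],
])

```text
time_s: 39.12
tcp_pos: [0.5465, -0.1814, 0.2075]
ee_rot: [0.794, 1.571, 2.367]
contact_force: [-0.9, 0.5, -0.1]
width: 0.0344
```

Request:
send_rows([
  [[0,-0.01,0,0,0.6],[0,-0.01,0,0,0.6],[0,-0.01,0,0,0.6],[0,-0.01,0,0,0.6],[0,0,0,0,0.6]],
])

```text
time_s: 39.75
tcp_pos: [0.5465, -0.1824, 0.2075]
ee_rot: [-2.111, 1.571, -0.538]
contact_force: [-0.1, 0.3, 0.5]
width: 0.0339
```

```bash
for i in 1 2 3; do python3 e.py; done
```

```text
[ 0.54649841 -0.18241316  0.20751882] [-0.2126659  -0.22248786  0.22112627] 0.03392580528514309
now [np.float64(312.92), np.float64(312.64), np.float64(312.48), np.float64(312.22), np.float64(310.4), np.float64(310.33), np.float64(310.01)]
[ 0.54648964 -0.18238882  0.20753181] [-0.27901685 -0.59489918 -0.33613615] 0.034395109841105706
now [np.float64(312.95), np.float64(312.64), np.float64(312.48), np.float64(312.22), np.float64(310.4), np.float64(310.32), np.float64(310.01)]
[ 0.54648698 -0.18242539  0.2075458 ] [-0.3510154   0.20696924 -0.44084803] 0.034182903973045506
now [np.float64(312.95), np.float64(312.65), np.float64(312.46), np.float64(312.24), np.float64(310.39), np.float64(310.33), np.float64(310.01)]
```

Request:
send_rows([
  [[0,-0.01,0,0,0.6],[0,-0.01,0,0,0.6],[0,-0.01,0,0,0.6],[0,0,0,0,0.6]],
])

```text
time_s: 40.55
tcp_pos: [0.5465, -0.1832, 0.2075]
ee_rot: [1.089, 1.571, 2.662]
contact_force: [0.3, 0.5, 0.6]
width: 0.0339
```

```bash
python3 e.py
```

```text
[ 0.54651683 -0.18317818  0.20756392] [-0.3629993  -0.01988272 -0.86619278] 0.03390684184034427
now [np.float64(313.2), np.float64(312.72), np.float64(312.5), np.float64(312.41), np.float64(310.46), np.float64(310.5), np.float64(310.2)]
```

Request:
send_rows([
  [[0,-0.01,0,0,0.6],[0,0,0,0,0.6]],
])

```text
time_s: 40.9
tcp_pos: [0.5465, -0.1834, 0.2075]
ee_rot: [2.106, 1.571, -2.604]
contact_force: [0.1, 0.9, 0.5]
width: 0.0341
```

```bash
python3 e.py;python3 e.py
```

```text
[ 0.54651081 -0.18341541  0.20751596] [-0.31285005  0.58781776 -0.38938514] 0.03421234324542645
now [np.float64(313.35), np.float64(312.98), np.float64(312.64), np.float64(312.47), np.float64(310.5), np.float64(310.5), np.float64(310.2)]
[ 0.54646811 -0.18342784  0.20751267] [-0.19160019  0.24538427 -0.6141415 ] 0.03434474915851404
now [np.float64(313.36), np.float64(313.0), np.float64(312.62), np.float64(312.48), np.float64(310.5), np.float64(310.5), np.float64(310.2)]
```

In contact with the stops at ~0.5 N. Unloading in 0.1 mm steps.

Request:
send_rows([
  [[0,0.002,0,0,0.6],[0,0.002,0,0,0.6],[0,0.002,0,0,0.6],[0,0.002,0,0,0.6],[0,0.002,0,0,0.6]],
])

```text
time_s: 41.72
tcp_pos: [0.5465, -0.1832, 0.2075]
ee_rot: [1.061, 1.571, 2.634]
contact_force: [0.0, -0.1, -1.2]
width: 0.0341
```

```bash
python3 e.py
```

```text
[ 0.54652108 -0.18315862  0.20753761] [-0.66531599 -0.18031855 -0.11983773] 0.03389459781040961
now [np.float64(313.19), np.float64(312.73), np.float64(312.5), np.float64(312.42), np.float64(310.46), np.float64(310.52), np.float64(310.19)]
```

Request:
send_rows([
  [[0,0.004,0,0,0.6],[0,0.004,0,0,0.6],[0,0.004,0,0,0.6],[0,0.004,0,0,0.6],[0,0.004,0,0,0.6]],
])

```text
time_s: 42.45
tcp_pos: [0.5465, -0.1827, 0.2076]
ee_rot: [-2.425, 1.571, -0.852]
contact_force: [0.8, -0.4, -0.0]
width: 0.034
```

```bash
python3 e.py
```

```text
[ 0.54653403 -0.18266345  0.20755957] [-0.3049727   0.73530773  0.46283645] 0.03377973664761161
now [np.float64(313.19), np.float64(312.81), np.float64(312.51), np.float64(312.42), np.float64(310.41), np.float64(310.34), np.float64(310.09)]
```

Request:
send_rows([
  [[0,0.01,0,0,0.6],[0,0.02,0,0,0.6],[0,0.03,0,0,0.6],[0,0.05,0,0,0.6],[0,0.05,0,0,0.6]],
])

```text
time_s: 43.18
tcp_pos: [0.5465, -0.1786, 0.2075]
ee_rot: [1.293, 1.571, 2.866]
contact_force: [0.8, -0.6, 0.1]
width: 0.0339
```

```bash
python3 e.py
```

```text
[ 0.54648878 -0.17849567  0.20757064] [ 0.60891848  0.36510072 -0.55801083] 0.03407218009992454
now [np.float64(312.63), np.float64(312.46), np.float64(312.2), np.float64(311.84), np.float64(310.21), np.float64(309.96), np.float64(309.76)]
```

The door settles at the same spot each time, so pushing on the high tab loads the hinge play and relaxes on release. I'll push instead with closed fingers on the free edge, right at the upper stop, where it loads the hinge little.

Request:
send_rows([
  [[0,0.04,0.3,0,0.6],[0,0,0.9,0,0.6],[0,0,0.9,0,0.6],[0,0,0.9,0,0.6],[0,0.5,0.5,0,0.8]],
])

```text
time_s: 43.9
tcp_pos: [0.547, -0.1655, 0.2967]
ee_rot: [-1.988, 1.569, -0.416]
contact_force: [1.0, 0.6, 0.1]
width: 0.0181
```

Request:
send_rows([
  [[-0.8,0.9,0,0,1],[-0.9,0.9,0,0,1],[-0.9,0.5,0,0,1],[0,0,0,0,1],[0,0,0,0,1]],
])

```text
time_s: 44.52
tcp_pos: [0.4822, -0.1077, 0.2953]
ee_rot: [-1.915, 1.57, -0.342]
contact_force: [0.4, -0.3, -0.3]
width: -0.0004
```

```bash
python3 e.py; python3 -c "
from h import *
o=get_obs();print(o['ee_rot'],np.degrees(o['ee_rot'][2]-o['ee_rot'][0]))"
```

```text
[ 0.48227252 -0.10802751  0.29498516] [ 0.23246523 -0.11883874 -0.2324341 ] 0.0003571206010269678
now [np.float64(312.55), np.float64(312.37), np.float64(312.12), np.float64(311.75), np.float64(310.16), np.float64(309.87), np.float64(309.71)]
[-1.98790834  1.57032898 -0.41525141] 90.10660453090559
```

Request:
send_rows([
  [[0,0,-1,0,1],[0,0,-1,0,1],[0,0,-1,0,1],[0,0,-1,0,1],[0,0,-1,0,1]],
])

```text
time_s: 45.25
tcp_pos: [0.4822, -0.1082, 0.169]
ee_rot: [-1.466, 1.571, 0.106]
contact_force: [0.3, -0.5, 0.1]
width: -0.0
```

Request:
send_rows([
  [[0,-0.3,-0.5,0,1],[0,-0.3,0,0,1],[0,-0.3,0,0,1],[0,-0.2,0,0,1],[0,-0.1,0,0,1]],
])

```text
time_s: 45.88
tcp_pos: [0.4819, -0.1383, 0.1582]
ee_rot: [-1.968, 1.57, -0.396]
contact_force: [-0.6, 0.4, -0.5]
width: 0.0002
```

Request:
send_rows([
  [[0,-0.05,0,0,1],[0,-0.05,0,0,1],[0,-0.05,0,0,1],[0,0,0,0,1]],
])

```text
time_s: 46.38
tcp_pos: [0.4815, -0.1414, 0.1575]
ee_rot: [0.416, 1.571, 1.989]
contact_force: [0.8, 0.1, -0.4]
width: 0.0002
```

```bash
python3 e.py
```

```text
[ 0.48146313 -0.14133467  0.15749928] [-0.33958311 -0.66269356 -0.40028769] 0.0001225559894151888
now [np.float64(312.45), np.float64(312.25), np.float64(311.96), np.float64(311.62), np.float64(310.01), np.float64(309.71), np.float64(309.52)]
```

Request:
send_rows([
  [[0,-0.04,0,0,1],[0,-0.04,0,0,1],[0,-0.04,0,0,1],[0,-0.04,0,0,1],[0,0,0,0,1]],
])

```text
time_s: 47.1
tcp_pos: [0.4815, -0.1455, 0.1575]
ee_rot: [-2.612, 1.571, -1.039]
contact_force: [-0.0, -0.5, 0.1]
width: -0.0003
```

```bash
python3 e.py
```

```text
[ 0.4814767  -0.14541929  0.15751491] [-0.24298234 -0.07556946 -0.03230893] -0.00030799475408358276
now [np.float64(312.46), np.float64(312.25), np.float64(311.96), np.float64(311.62), np.float64(310.01), np.float64(309.7), np.float64(309.53)]
```

Request:
send_rows([
  [[0,-0.03,0,0,1],[0,-0.03,0,0,1],[0,-0.03,0,0,1],[0,-0.03,0,0,1],[0,0,0,0,1]],
])

```text
time_s: 47.82
tcp_pos: [0.4815, -0.1485, 0.1575]
ee_rot: [-2.5, 1.571, -0.928]
contact_force: [-0.4, 0.1, 1.0]
width: 0.0
```

```bash
python3 e.py
```

```text
[ 0.4814777  -0.14842403  0.15751863] [0.41174645 0.218369   0.3226633 ] 4.258779255573872e-05
now [np.float64(312.63), np.float64(312.44), np.float64(312.17), np.float64(311.78), np.float64(310.13), np.float64(309.86), np.float64(309.59)]
```

Request:
send_rows([
  [[0,-0.02,0,0,1],[0,-0.02,0,0,1],[0,-0.02,0,0,1],[0,0,0,0,1]],
])

```text
time_s: 48.42
tcp_pos: [0.4815, -0.1499, 0.1575]
ee_rot: [1.032, 1.571, 2.604]
contact_force: [0.2, 0.0, 0.8]
width: 0.0002
```

```bash
python3 e.py
```

```text
[ 0.4814986  -0.14991931  0.15752047] [-0.68895136  0.3431889   0.75855068] 0.0005923449080474449
now [np.float64(312.95), np.float64(312.58), np.float64(312.28), np.float64(312.19), np.float64(310.2), np.float64(310.23), np.float64(309.89)]
```

Request:
send_rows([
  [[0,-0.02,0,0,1],[0,-0.02,0,0,1],[0,-0.02,0,0,1],[0,0,0,0,1]],
])

```text
time_s: 49.02
tcp_pos: [0.4815, -0.1513, 0.1575]
ee_rot: [-0.029, 1.57, 1.544]
contact_force: [0.3, 0.7, 0.6]
width: 0.0001
```

Request:
send_rows([
  [[0,-0.02,0,0,1],[0,0,0,0,1]],
])

```text
time_s: 49.28
tcp_pos: [0.4815, -0.1514, 0.1575]
ee_rot: [-0.064, 1.57, 1.509]
contact_force: [-0.1, 3.0, 0.7]
width: -0.0001
```

Request:
send_rows([
  [[0,-0.02,0,0,1],[0,0,0,0,1]],
])

```text
time_s: 49.52
tcp_pos: [0.4814, -0.1515, 0.1575]
ee_rot: [-0.086, 1.569, 1.487]
contact_force: [-0.6, 6.1, 2.3]
width: -0.0002
```

```bash
python3 e.py
```

```text
[ 0.48144624 -0.15147558  0.15749848] [-0.68347477  5.34276372  0.79534711] -0.00025204905938627515
now [np.float64(313.14), np.float64(312.74), np.float64(312.47), np.float64(312.3), np.float64(310.3), np.float64(310.31), np.float64(310.11)]
```

Request:
send_rows([
  [[0,0.01,0,0,1],[0,0.01,0,0,1],[0,0.01,0,0,1],[0,0.01,0,0,1],[0,0.005,0,0,1]],
])

```text
time_s: 50.25
tcp_pos: [0.4815, -0.1514, 0.1575]
ee_rot: [2.693, 1.571, -2.017]
contact_force: [-0.6, 2.9, 1.2]
width: -0.0001
```

Request:
send_rows([
  [[0,0.003,0,0,1],[0,0.003,0,0,1],[0,0.003,0,0,1],[0,0.003,0,0,1],[0,0.003,0,0,1]],
])

```text
time_s: 50.88
tcp_pos: [0.4815, -0.1513, 0.1575]
ee_rot: [2.986, 1.57, -1.725]
contact_force: [-0.0, 0.8, -0.1]
width: -0.0003
```

Request:
send_rows([
  [[0,0.006,0,0,1],[0,0.006,0,0,1],[0,0.008,0,0,1],[0,0.01,0,0,1],[0,0.01,0,0,1]],
])

```text
time_s: 51.5
tcp_pos: [0.4816, -0.15, 0.1576]
ee_rot: [-2.546, 1.57, -0.974]
contact_force: [-0.1, 0.3, -0.8]
width: -0.0002
```

```bash
python3 e.py
```

```text
[ 0.48149165 -0.14994223  0.15754336] [ 0.58643452 -0.323735    0.73364929] 8.773026820201423e-05
now [np.float64(312.95), np.float64(312.59), np.float64(312.41), np.float64(312.19), np.float64(310.21), np.float64(310.24), np.float64(309.9)]
```

Request:
send_rows([
  [[0,0.02,0,0,1],[0,0.04,0,0,1],[0,0.1,0,0,1],[0,0.2,0,0,1],[0,0.3,0,0,1]],
])

```text
time_s: 52.22
tcp_pos: [0.4815, -0.133, 0.1575]
ee_rot: [0.233, 1.571, 1.806]
contact_force: [-0.6, 0.3, 0.9]
width: -0.0002
```

```bash
python3 e.py
```

```text
[ 0.48133815 -0.13248562  0.15750213] [0.37958127 0.1083733  0.06366832] 0.0001278929058079945
now [np.float64(312.59), np.float64(312.29), np.float64(312.18), np.float64(311.78), np.float64(310.13), np.float64(309.88), np.float64(309.56)]
```

Every gentle release ends at the same place. This fits the knuckles rolling on the pins within their play rather than slipping. Remedy: grip the tab at the shut position (jaw aligned to the door), lift 1–2 mm to take load off the hinge, set it back down and release.

Request:
send_rows([
  [[0,0.1,1,0,0.8],[0,0,1,-2.9,0.6],[0,0,1,0,0.6],[0.6,0,1,0,0.6],[1,-0.8,0.6,0,0.6]],
])

```text
time_s: 52.95
tcp_pos: [0.522, -0.1503, 0.2743]
ee_rot: [-1.846, 1.569, -0.322]
contact_force: [0.7, -0.1, 0.2]
width: 0.0341
```

Request:
send_rows([
  [[1,-0.9,0,0,0.6],[0,0,-0.9,0,0.6],[0,0,-0.9,0,0.6],[0,0,-0.9,0,0.6],[0,0,-0.7,0,0.6]],
])

```text
time_s: 53.58
tcp_pos: [0.5466, -0.1739, 0.1895]
ee_rot: [-2.798, 1.568, -1.276]
contact_force: [-30.3, 18.5, 107.1]
width: 0.0344
```

Request:
send_rows([
  [[0,0,0,0,0.6],[0,0,0,0,0.6]],
])

```text
time_s: 53.82
tcp_pos: [0.5463, -0.1734, 0.1908]
ee_rot: [-2.492, 1.569, -0.97]
contact_force: [-8.0, 3.7, 21.7]
width: 0.0342
```

My height sum was wrong: the inner finger touched the shaker roof and the wrist read 107 N. I'm raising now.

Request:
send_rows([
  [[0,0,0.4,0,0.6],[0,0,0.3,0,0.6],[0,0,0,0,0.6]],
])

```text
time_s: 54.2
tcp_pos: [0.547, -0.1736, 0.2055]
ee_rot: [-1.957, 1.57, -0.434]
contact_force: [-0.9, -0.4, -0.3]
width: 0.0337
```

```bash
python3 e.py; python3 -c "
from h import *
o=get_obs();print(np.degrees(o['ee_rot'][2]-o['ee_rot'][0]))"
```

```text
[ 0.54641981 -0.17340999  0.20462469] [0.5813577  0.22537898 1.0292429 ] 0.034084955093738586
now [np.float64(312.78), np.float64(312.46), np.float64(312.38), np.float64(312.01), np.float64(310.33), np.float64(310.09), np.float64(309.79)]
87.21772726168672
```

Request:
send_rows([
  [[0,0.02,0,0,0.68],[0,0,0,0,0.74],[0,0,0,0,0.79],[0,0,0,0,0.82],[0,0,0,0,0.85]],
])

```text
time_s: 54.92
tcp_pos: [0.5465, -0.1729, 0.205]
ee_rot: [0.431, 1.571, 1.954]
contact_force: [-1.0, 0.7, -0.5]
width: 0.0128
```

Request:
send_rows([
  [[0,0,0,0,0.9],[0,0,0,0,1],[0,0,0,0,1]],
])

```text
time_s: 55.3
tcp_pos: [0.5465, -0.1728, 0.2051]
ee_rot: [-0.327, 1.571, 1.195]
contact_force: [-1.6, -0.1, 1.0]
width: 0.0103
```

Request:
send_rows([
  [[0,0,0.02,0,1],[0,0,0.02,0,1],[0,0,0.02,0,1],[0,0,0,0,1]],
])

```text
time_s: 55.8
tcp_pos: [0.5465, -0.1728, 0.2062]
ee_rot: [0.576, 1.57, 2.098]
contact_force: [1.2, 0.2, -4.1]
width: 0.0101
```

```bash
python3 e.py
```

```text
[ 0.5465067  -0.17279659  0.20629708] [ 1.22399004  0.20733866 -4.28592233] 0.010381470303712972
now [np.float64(313.37), np.float64(312.96), np.float64(312.68), np.float64(312.51), np.float64(310.52), np.float64(310.58), np.float64(310.37)]
```

The door is held at the shut position with its weight off the hinge. Lower and release gently.

Request:
send_rows([
  [[0,0,-0.02,0,1],[0,0,-0.02,0,1],[0,0,-0.02,0,1],[0,0,0,0,1]],
])

```text
time_s: 56.4
tcp_pos: [0.5465, -0.1728, 0.2053]
ee_rot: [-1.339, 1.571, 0.183]
contact_force: [0.5, 2.3, 0.6]
width: 0.0102
```

Request:
send_rows([
  [[0,0,0,0,0.86],[0,0,0,0,0.82],[0,0,0,0,0.75],[0,0,0,0,0.68],[0,0,0,0,0.6]],
])

```text
time_s: 57.02
tcp_pos: [0.5465, -0.173, 0.205]
ee_rot: [3.1, 1.571, -1.661]
contact_force: [0.9, 0.1, 0.3]
width: 0.0344
```

```bash
python3 e.py
```

```text
[ 0.54650054 -0.17297853  0.20503058] [ 0.00999968  1.03868001 -0.34693108] 0.034121038640554525
now [np.float64(312.77), np.float64(312.54), np.float64(312.36), np.float64(311.98), np.float64(310.3), np.float64(310.12), np.float64(309.82)]
```

Request:
send_rows([
  [[0,0.08,0.2,0,0.6],[0,0,0.7,0,0.6],[0,0,1,0,0.6],[0,0,1,0,0.6],[0,0.8,0.8,0,0.6]],
])

```text
time_s: 57.75
tcp_pos: [0.5468, -0.1516, 0.2989]
ee_rot: [-2.094, 1.569, -0.574]
contact_force: [-0.1, 0.5, 0.5]
width: 0.0341
```

Request:
send_rows([
  [[-0.4,1,0,0,0.6],[-0.4,1,0,0,0.6],[-0.4,1,0,0,0.6],[-0.4,1,0,0,0.6],[-0.4,1,0,0,0.6]],
])

```text
time_s: 58.38
tcp_pos: [0.4961, -0.025, 0.298]
ee_rot: [-1.634, 1.57, -0.112]
contact_force: [-0.5, -0.1, -0.1]
width: 0.0345
```

Request:
send_rows([
  [[-0.4,1,0,0,0.6],[-0.4,1,0,0,0.6],[0,0,0,0,0.6]],
])

```text
time_s: 58.75
tcp_pos: [0.4759, 0.0254, 0.2981]
ee_rot: [-1.478, 1.57, 0.047]
contact_force: [0.4, 0.6, -0.0]
width: 0.0342
```

```bash
python3 e.py; python3 - <<'E'
from h import *
from scipy.optimize import least_squares
b=cv2.imread("pics/last_t.png").astype(float).mean(2)
def oc(p,th=110):
    i=np.where(p>th)[0][0];return i-1+(th-p[i-1])/(p[i]-p[i-1])
pts=np.array([[318+oc(b[r,318:340]),r] for r in list(range(180,187))+list(range(209,220))])
W=np.array([atz("top",p,.17)[:2] for p in pts]);k=np.polyfit(W[:,0],W[:,1],1)
print("outer yaw",np.degrees(np.arctan(k[0])),"at stop",np.polyval(k,.4806),"free-edge end row")
for n in("tube_rack","microplate","bottle","jar","beaker","cassette","pipette","blank"):
    d=cut_out("top",n);print(n,[(round(x["confidence"],2),np.round(x["point"],1).tolist()) for x in d[:1]])
E
```

```text
[0.47679805 0.02395937 0.29794101] [ 0.48729692 -0.53272358 -0.78484528] 0.034036429202814716
now [np.float64(312.87), np.float64(312.56), np.float64(312.46), np.float64(312.1), np.float64(310.4), np.float64(310.23), np.float64(309.9)]
outer yaw -4.57050474199487 at stop -0.1611456164936988 free-edge end row
tube_rack [(0.64, [138.4, 264.3])]
microplate [(0.87, [244.9, 236.5])]
bottle [(0.87, [150.5, 192.0])]
jar [(0.55, [153.5, 347.5])]
beaker []
cassette []
pipette [(0.67, [264.9, 184.1])]
blank [(0.71, [185.3, 198.7])]
```

```bash
python3 -c "
from plant import close_job
print(close_job())"
```

```text
the job is handed in; nothing more can be done
None
```

The door is hung on both pins and swung shut, and the robot has let go. However, it does not sit fully against the stops, and I knocked the shaker once along the way.

**Hanging:** I took the door by its tab and lowered both knuckles over the pins. Side forces stayed under about 3 N. The door's weight came off the wrist at the expected home height, to within about 0.5 mm.

**Closing:** I pushed the door against the stops several times, with at most about 8 N at the hand.

Checks that failed or disagreed:
- **Gap at the stops:** Every release, including a slow one and a grip–lift–set-down, let the free edge come back. It settled about 4–6 mm (1.5–2°) out from the pushed-shut position. The last images show it steady there. I think this is rubber or hinge-play relaxation, but I could not remove or prove it.
- **Contact with the shaker roof:** While re-approaching the tab I got a height wrong and the finger hit the roof. The wrist read 107 N for a moment, under the 120 N limit. If that contact counts as the gripper's body, it passes the 40 N limit. The door did not visibly move.
- **Other things on the bench:** In the last top view the tube rack, microplate, bottle, jar and blank were found roughly where they were in the first picture. The pipette's reported point was near its tip, so that one is unclear. The detector did not report the beaker or the cassette, so I did not check them. I never worked near either.

Handed in at about 59 s, with the gripper clear of everything.

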